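# Slide the loaded instrument tray over the step and lock it in

### The job

Stand the short steel jar upright in the instrument tray, between its two handles. Then bring the tray across the step without ever lifting it clear of the station: raise only its front end by the front handle, set that end down on the higher dark steel deck with the rear end still on the low shelf and let go, then take the rear handle and slide the tray home against the end stop, flat on the deck and with jar and forceps still in it. Finally swing the keeper arm fully shut behind the tray, leaving the tall canister and everything else on the table where it is.

Things in the scene. Friction and masses are not known exactly. Their poses are not given: they have to be found in the camera images.
- jar_center (a point): Short bright-steel lidded jar (48 mm diameter, lid rim 51 mm, straight body 56 mm high, 72 mm high overall with the small lid knob, about 0.2 kg), standing loose on the table at the left or the right of the station. The point is on its axis, 36 mm above its underside; z points up its axis.
- canister_center (a point): Tall steel canister of the same make (42 mm diameter, lid rim 45 mm, 120 mm high), standing on the other side of the station. Must be left alone. The point is on its axis 60 mm above its underside.
- tray_center (a point): Open steel instrument tray, 200 mm long (its x) by 120 mm wide (its y), walls 20 mm high and 3 mm thick, floor 3 mm thick, about 0.45 kg empty. It starts on the low shelf, roughly lined up with the station. The point is the centre of the tray, 10 mm above its underside; +x points to its front (the end towards the steel deck), z up.
- tray_front_handle (a point): Middle of the front bar handle: a round bar 10 mm thick and 72 mm wide across the tray (along its y), on two posts; the bar's axis is 48 mm above the tray's underside and 85 mm ahead of the tray's centre (15 mm inside the end). Axes as the tray's. A round bar, so a grip across it lets the tray tilt.
- tray_rear_handle (a point): Middle of the rear bar handle, the same shape, 85 mm behind the tray's centre, 48 mm above its underside. Axes as the tray's.
- tray_front_edge (a point): Middle of the bottom edge of the tray's front end, 100 mm ahead of its centre.
- tray_rear_edge (a point): Middle of the bottom edge of the tray's rear end, 100 mm behind its centre.
- forceps_center (a point): Steel forceps, 110 mm long, 11 mm wide, 6 mm thick, lying loose in the tray along its length, about 46 mm to the right (tray -y) of its centre line. The point is their centre, 3 mm up. They stay in the tray.
- dock: Station fixed to the table. Origin at table height under the middle of the step; +x points from low shelf to deck (roughly the robot's left), +y roughly towards the robot, z up. White low shelf: x -265 to 0 mm, top 30 mm above the table. Dark steel deck: x 0 to 225 mm, top 38 mm above the table: an abrupt 8 mm step up at x = 0. Both 200 mm wide, centred on y = 0.
- deck_stop (a point): Middle of the end stop's near face, where it meets the deck: station x = 208 mm, y = 0, 38 mm above the table. The stop is 20 mm high. Two side rails 12 mm high lead to it, inner faces at station y = +-66 mm, from x = 35 mm on, flaring a few mm wider towards the step. The tray is home when its front end is against the stop. Axes as the station's.
- keeper (a joint): Angle of the station's keeper arm about an upright pivot. 0 = fully open: arm points to station direction 210 degrees (from +x towards +y), back along the shelf and outwards. 2.094 rad = fully shut, at its limit: direction 90 degrees, straight across behind the tray. Starts at 0 to 0.4; light friction (about 0.04 N m); stays where left.
- keeper_pivot (a point): Pivot axis of the keeper arm, at station x = -12, y = -90 mm (the side far from the robot), 48 mm above the table. The flat arm is 14 mm wide and 12 mm high, 42 to 54 mm above the table, so it passes over the low shelf and just behind a tray that is home.
- keeper_peg (a point): Grip peg near the tip of the keeper arm: upright black round peg 14 mm in diameter, from 54 to 94 mm above the table, 108 mm from the pivot axis. The point is on the peg's axis, 78 mm above the table.
- scissors_center (a point): Steel scissors, 150 mm long, lying on the table; leave alone. The point is their middle.
Mind the look-alikes: they are no part of the job. What is shaped like the part that bears jar_center but orange is not meant.

How it is judged:
On the way, in this order (a step that is already met when the one before it is completed fails the run):
1. the jar stands upright in the tray, let go (x of jar_center in the frame of tray_center between -0.07 and 0.07 m and y of jar_center in the frame of tray_center between -0.045 and 0.045 m and z of jar_center in the frame of tray_center between 0.02 and 0.036 m and angle between jar_center's own z axis and vertical below 0.15 rad and contact force between each of the fingers, the arm and jar below 0.2 N), for 0.2 s.
2. the tray's front end is raised by its front handle (distance between the grasp point and tray_front_handle below 0.04 m and contact force between the fingers and tray above 0.5 N and height (world z) of tray_front_edge above 0.037 m), for 0.1 s.
3. the tray's front end rests on the steel deck while its rear end is still on the low shelf, and the tray is let go (x of tray_front_edge in the frame of dock between 0.008 and 0.15 m and x of tray_rear_edge in the frame of dock below -0.01 m and height (world z) of tray_rear_edge below 0.036 m and height (world z) of tray_front_edge below 0.043 m and contact force between each of the fingers, the arm and tray below 0.2 N), for 0.2 s.
4. the tray is taken at its rear handle (distance between the grasp point and tray_rear_handle below 0.04 m and contact force between the fingers and tray above 0.5 N), for 0.1 s.
5. the tray lies flat on the deck with its front end against the end stop (x of tray_front_edge in the frame of dock between 0.2 and 0.213 m and y of tray_center in the frame of dock between -0.01 and 0.01 m and angle between tray_center's own z axis and vertical below 0.03 rad and height (world z) of each of tray_front_edge, tray_rear_edge below 0.042 m and height (world z) of tray_rear_edge above 0.035 m), for 0.2 s.
At the end, for the whole second after the job is handed in: The tray lies flat on the steel deck (within 0.03 rad) with its front end within 8 mm of the end stop and between the rails; the jar stands upright in it (within 0.15 rad), the forceps are still in it, the keeper arm is shut (1.98 rad or more) and all is at rest (all of step 5 and x of jar_center in the frame of tray_center between -0.07 and 0.07 m and y of jar_center in the frame of tray_center between -0.045 and 0.045 m and z of jar_center in the frame of tray_center between 0.02 and 0.036 m and angle between jar_center's own z axis and vertical below 0.15 rad and x of forceps_center in the frame of tray_center between -0.095 and 0.095 m and y of forceps_center in the frame of tray_center between -0.058 and 0.058 m and z of forceps_center in the frame of tray_center between -0.02 and 0.015 m and value of joint keeper above 1.98 rad and linear speed of each of tray, jar below 0.02 m/s); the robot touches nothing.
It fails at once if the tray is lifted clear of the low shelf: before its front has reached the step, both its ends are more than 12 mm above the shelf (x of tray_front_edge in the frame of dock below 0 m and height (world z) of each of tray_front_edge, tray_rear_edge above 0.042 m).
It fails at once if the tray is lifted clear: both its ends more than 12 mm above the deck's level at once (height (world z) of each of tray_front_edge, tray_rear_edge above 0.05 m).
It fails at once if the tray is tipped by more than 0.3 rad (angle between tray_center's own z axis and vertical above 0.3 rad).
It fails at once if the jar is tipped over (more than 0.6 rad) (angle between jar_center's own z axis and vertical above 0.6 rad).
It fails at once if the canister or the scissors are moved by more than 30 mm (distance of any of canister_center, scissors_center from where it was at the start of the episode above 0.03 m).
It also fails if it takes over 72 s, if anything falls off the work surface, if the arm or the gripper's body presses on something with over 40 N, if the wrist force passes 120 N, or if a joint passes its speed limit or range.

### The arm

A 6-joint arm with a two-finger parallel gripper is mounted at the origin on the work surface. World frame = base frame: x ahead of the robot, y to its left, z up, the work surface at z = 0. Lengths are in m, angles in rad, forces in N, time in s.
With the tool pointing down it reaches from about 0.275 to 0.775 m from the base axis. Payload 14.6 kg.
Tool frame: the origin (TCP) lies midway between the tips of the shut fingers; the grasp point (between the pads) lies 19 mm behind it; z points along the fingers, y is the direction in which the jaws open and shut (so a half turn about z gives the same grasp; the last joint's range is limited). The gripper opens to 85 mm and grips with 20 to 120 N. Pads are 22 mm wide; open, the fingers measure 114 mm over their backs; the gripper's body (76 mm by 85 mm) begins 54 mm behind the grasp point. The pads swing forward as they close: fully open they stand 13 mm farther back than shut.
Start: joints at [1.039, 0.263, -0.048, 1.259, 0, 1.415], TCP at [0.193, 0.488, 0.231] pointing down, gripper open.
Joint ranges: [-2.65, 2.65], [-0.89, 1.7], [-1.18, 1.37], [-2.13, 2.11], [-1.35, 1.29], [-3.14, 3.14]. Speed limits (rad/s): [1.89, 1.89, 2.57, 2.79, 3.14, 3.14].

### API

Orientations are given as a unit quaternion [x, y, z, w].
In Python, from cell import r, read_camera gives the robot as it stands.
- The arm moves only by the shell command python3 -m jog 'ROWS' [FORCE]. ROWS is JSON, a list of rows, each a list of 3 entries, a list of its own where there are three numbers: the finger opening in m, from 0 to 0.0854, then the shift along the tool's x, y, z in m, then the turn about the tool's z in degrees. In form: [[hand, [dx, dy, dz], twist], ...]. A call has 1 to 8 rows; each row is the pose to reach, as a shift and turn from the pose commanded when the call began, along the tool's axes at that moment; what a row does not reach only later rows make up. A row lasts 1/12 s, in which the tool goes at most 41.7 mm and 7.16 degrees, less where a joint would pass 70% of its speed; a pose out of reach is approached as far as the arm can. A call with a gripper value outside its range is refused whole. The fingers move at their own pace and stop on an object; FORCE is the grip in N (left out, the last holds). Time passes only in rows, so rows that repeat a pose let the fingers close. It gives the time, the measured TCP pose, the force and the opening at its end, in the units of the state.
- r.state(): the state, without advancing time (a new reading comes with each control period).
- read_camera(name): name is "scene" or "top"; returns a dict with "frame" (480x640x3 uint8, blue, green, red), "vfov" (degrees; the focal length in pixels is half the picture's height over the tangent of half this angle, whatever the lens; pixels are square), "cx", "cy" (the principal point, pixels), "k1" (the pictures are not rectified: a ray, as slopes to the right and down, at radius r is drawn at 1 + k1 r^2 times it, then the intrinsics apply), "T" (4x4, takes a point from camera to world coordinates). Camera axes: x right, y up, looking along -z (the intrinsics and any distortion apply to the point x, -y, -z); pixel columns grow to the right and rows downward; lengths in m; the calibration is good to about 2 mm. A picture is of the moment at which its call begins. There is no depth.
- r.hand_in(): hands the job in, once; it reports no verdict.
The state is a dict: "t": time; "q": joint angles; "qvel": joint speeds; "joint_efforts": joint torques, N m; "tool_pos": TCP position; "orientation": TCP orientation; "ft_force": force on the tool from outside, world axes, zero at the start; "torque": the same for the moment, N m; "grip_width": finger opening in m.
Only numpy, scipy, OpenCV 4.12 (cv2) and the standard library are available. Lean on these libraries where they do the work, as an engineer would, in place of code of your own. Each camera call takes 0.05 s, during which the arm holds its last target.

## Working session

There is one attempt and no reset: what is moved stays moved. The work goes in short steps, Python scripts to look and compute and a shell command to move; the robot and the scene stay as the last step left them, time stands still between calls to the robot, and variables do not carry over. Pictures are saved under pics/ and viewed, and the job is handed in when it is done.

```bash
ls; mkdir -p pics
python3 - <<'E'
from cell import r, read_camera
import cv2, numpy as np
print(r.state())
for n in("scene","top"):
    c=read_camera(n); cv2.imwrite(f"pics/{n}0.png",c["frame"])
    print(n,{k:v for k,v in c.items() if k!="frame"})
E
```

```text
pics
{'t': 0.0, 'q': array([ 1.03872324e+00,  2.63545303e-01, -4.89241751e-02,  1.25940108e+00,
        1.58291206e-05,  1.41549763e+00]), 'qvel': array([-0.00187238,  0.00259791,  0.00080527, -0.00012261,  0.00060481,
        0.00106476]), 'joint_efforts': array([ 3.46208704e-03, -6.37601638e+01,  3.84563756e+01,  1.36825000e-02,
        3.31818498e-06,  1.29909037e-05]), 'tool_pos': array([0.19302242, 0.48794159, 0.23081818]), 'orientation': array([ 1.87274849e-01,  9.82307407e-01, -5.03038739e-04, -1.88438400e-04]), 'ft_force': array([0.65116454, 0.04883087, 0.23276151]), 'torque': array([-0.00260133,  0.0193354 , -0.04544308]), 'grip_width': 0.0855327802969884}
scene {'vfov': 55.4907558809594, 'cx': 316.31561295505435, 'cy': 246.41976826226121, 'k1': 0.0030729341851677026, 'T': array([[ 0.22104498, -0.65288446,  0.72448672,  1.28513517],
       [ 0.97517002,  0.13767184, -0.17346437, -0.19866681],
       [ 0.01351078,  0.74484116,  0.66710502,  0.74550707],
       [ 0.        ,  0.        ,  0.        ,  1.        ]])}
top {'vfov': 51.90951877913646, 'cx': 325.64271628364475, 'cy': 242.73406755422218, 'k1': -0.10452941903221678, 'T': array([[ 0.02575507,  0.9825255 , -0.18433751,  0.39967204],
       [-0.99956073,  0.02260582, -0.01916574, -0.03985033],
       [-0.01466373,  0.18475015,  0.98267612,  1.06769796],
       [ 0.        ,  0.        ,  0.        ,  1.        ]])}
```

View pics/scene0.png

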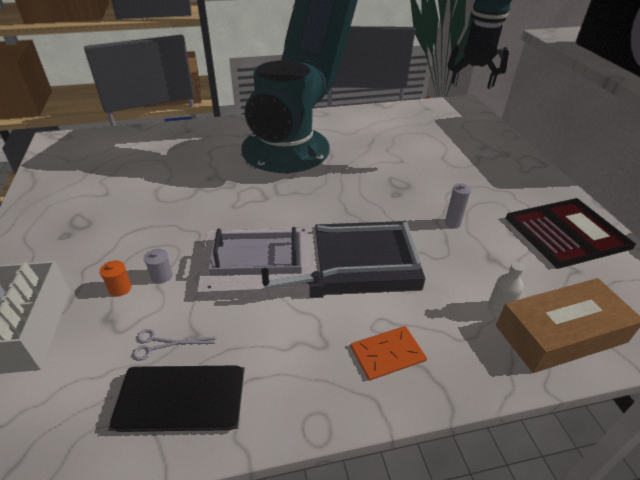

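View pics/top0.png

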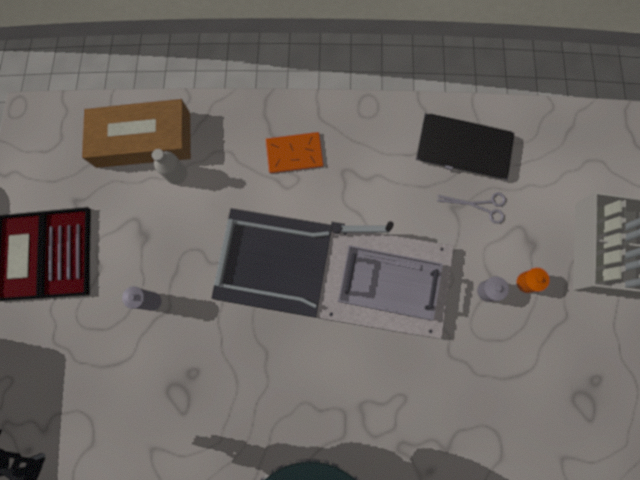

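The steel jar is at scene (159,266) and top (493,289). The orange look-alike is at scene (116,279) and top (533,281). The tall canister is at scene (458,205) and top (133,297). The short bright-steel one fits the description, and I'll enlarge it to confirm.

```bash
cat > h.py <<'E'
from cell import r, read_camera
import cv2, numpy as np
def K(c):
    f=240/np.tan(np.radians(c["vfov"]/2)); return np.array([[f,0,c["cx"]],[0,f,c["cy"]],[0,0,1.]]),np.array([c["k1"],0,0,0,0.])
def ray(c,uv):
    k,d=K(c); p=cv2.undistortPoints(np.array([[uv]],float),k,d)[0,0]
    T=c["T"]; return T[:3,3],T[:3,:3]@np.array([p[0],-p[1],-1.])
def onz(c,uv,z):
    o,d=ray(c,uv); return (o+d*(z-o[2])/d[2])
def proj(c,P):
    k,d=K(c); q=(np.array(P,float)-c["T"][:3,3])@c["T"][:3,:3]; q=q*[1,-1,-1]
    return cv2.projectPoints(q.reshape(-1,1,3),np.zeros(3),np.zeros(3),k,d)[0][:,0]
def tri(c1,u1,c2,u2):
    A=[];b=[]
    for c,u in((c1,u1),(c2,u2)):
        o,d=ray(c,u); d/=np.linalg.norm(d); M=np.eye(3)-np.outer(d,d); A.append(M); b.append(M@o)
    x=np.linalg.lstsq(np.vstack(A),np.hstack(b),rcond=None)[0]
    return x,[np.linalg.norm(M@x-bb) for M,bb in zip(A,b)]
def crop(f,x0,y0,x1,y1,s,name): cv2.imwrite("pics/"+name,cv2.resize(f[y0:y1,x0:x1],None,fx=s,fy=s,interpolation=cv2.INTER_CUBIC))
E
python3 - <<'E'
from h import *
a=cv2.imread("pics/scene0.png");b=cv2.imread("pics/top0.png")
crop(a,90,210,290,310,4,"c1.png");crop(b,315,205,515,345,4,"c2.png")
crop(a,190,210,440,310,3.2,"c3.png");crop(b,205,195,405,345,4,"c4.png")
crop(b,470,260,570,310,8,"c5.png")
E
```

```text
(no output)
```

View pics/c1.png

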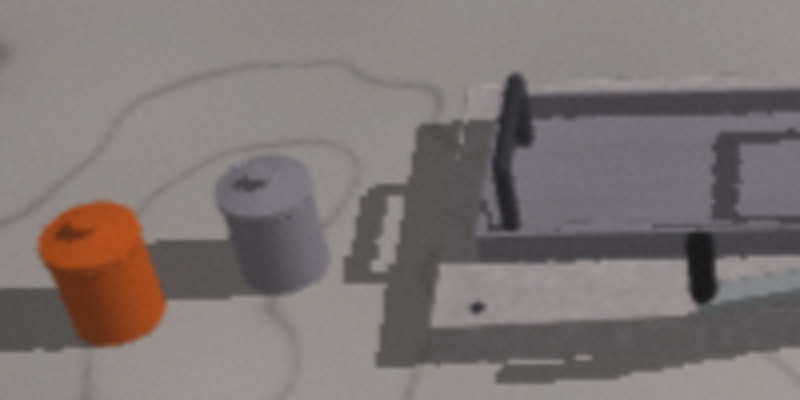

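View pics/c2.png

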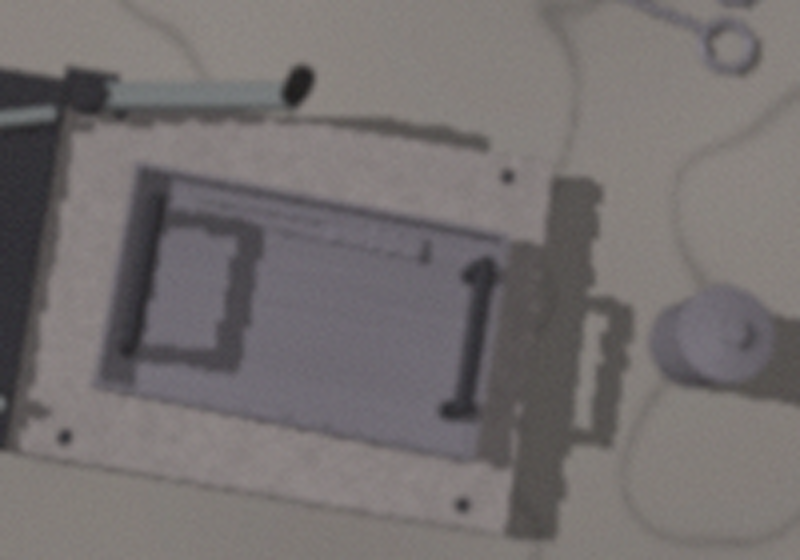

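View pics/c3.png

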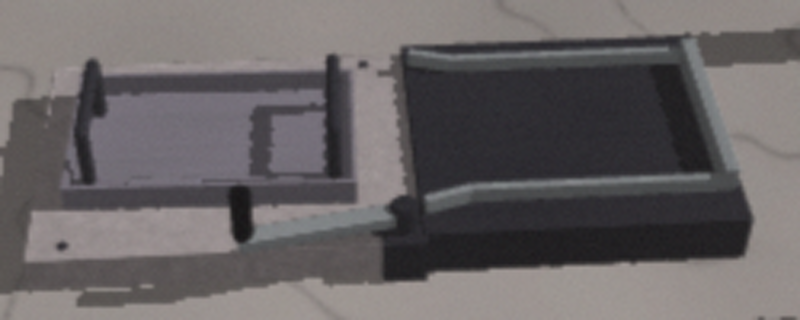

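View pics/c4.png

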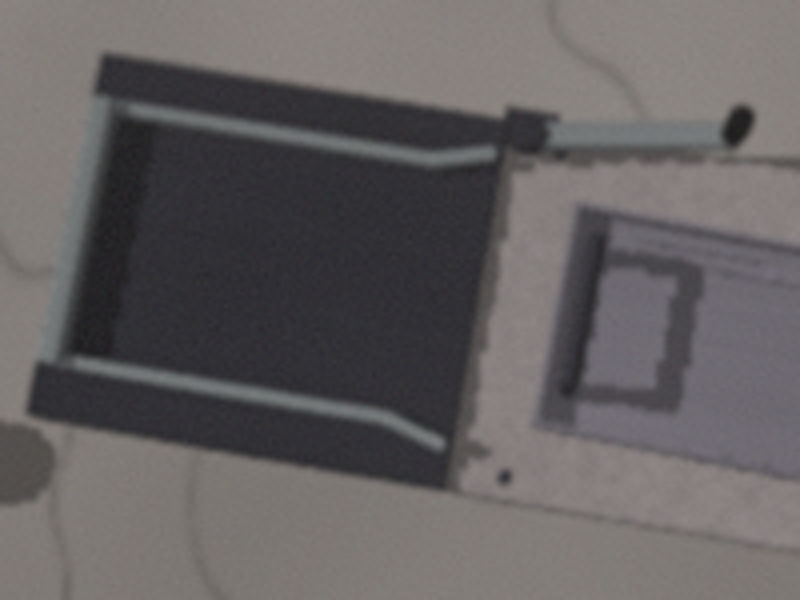

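View pics/c5.png

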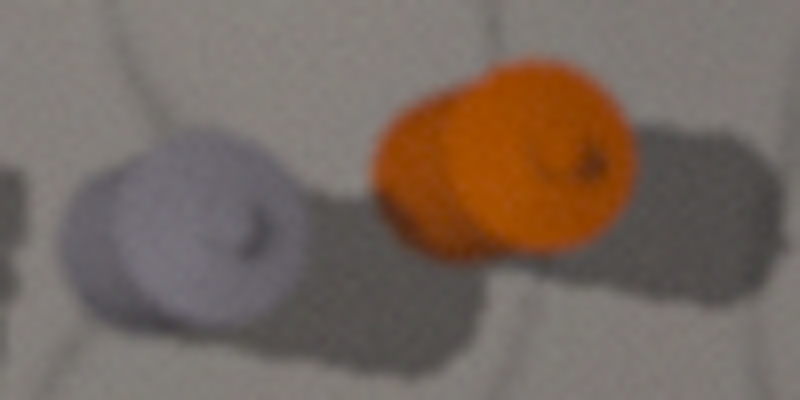

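Run:
```python
from h import *
np.set_printoptions(precision=4,suppress=True)
s=read_camera("scene");t=read_camera("top")
C=lambda x,y,s,x0,y0:(x/s+x0-.5+.5/s,y/s+y0-.5+.5/s)
c1=lambda x,y:C(x,y,4,90,210);c2=lambda x,y:C(x,y,4,315,205);c4=lambda x,y:C(x,y,4,205,195);c5=lambda x,y:C(x,y,8,470,260)
c3=lambda x,y:C(x,y,3.2,190,210)
print("jar lid tri",tri(s,c1(265,187),t,c5(213,228)), onz(t,c5(213,228),.06),onz(s,c1(265,187),.06))
print("or",tri(s,c1(92,233),t,c5(540,155)))
D=[onz(t,c4(*p),.038) for p in((104,53),(30,412),(452,488),(505,120))]
print("deck",*D)
print("deck scene",*[onz(s,c3(*p),.038) for p in((403,47),(690,40),(750,212))])
ax=(D[0]-D[1]); print("stopdir",np.degrees(np.arctan2(ax[1],ax[0])))
for a,b in((0,3),(1,2),(2,3)):
  v=D[b]-D[a];print(np.linalg.norm(v),np.degrees(np.arctan2(v[1],v[0])))
print("rear bar top",onz(t,c2(485,265),.078),onz(t,c2(455,408),.078))
print("front bar top",onz(t,c2(158,190),.078),onz(t,c2(128,350),.078))
print("rear tri",tri(s,c1(513,80),t,c2(455,408)),tri(s,c1(502,158),t,c2(485,265)))
print("tray rim",*[onz(t,c2(*p),.05) for p in((137,165),(95,385),(478,460),(508,238))])
print("shelf",*[onz(t,c2(*p),.030) for p in((20,450),(505,538),(553,165))])
print("peg",tri(s,c3(240,192),t,c4(740,115)), onz(t,c4(740,115),.094), onz(t,c4(735,138),.054))
print("pivot",onz(t,c4(530,130),.06))
```

```text
jar lid tri (array([ 0.5016, -0.3717,  0.0619]), [np.float64(0.001800547144590771), np.float64(0.0018005471445904505)]) [ 0.5017 -0.3742  0.06  ] [ 0.5002 -0.3703  0.06  ]
or (array([ 0.5217, -0.4585,  0.064 ]), [np.float64(0.0016943334561214574), np.float64(0.0016943334561214554)])
deck [0.665  0.1884 0.038 ] [0.4699 0.2159 0.038 ] [ 0.4367 -0.0072  0.038 ] [ 0.6325 -0.0299  0.038 ]
deck scene [0.4371 0.0015 0.038 ] [0.4743 0.2213 0.038 ] [0.659  0.1936 0.038 ]
stopdir -8.032045589888726
0.22072051636504608 -98.4730646009977
0.22552550701083945 -98.47165693948037
0.19713093171720542 -6.635373678553775
rear bar top [ 0.5325 -0.2453  0.078 ] [ 0.46   -0.2294  0.078 ]
front bar top [ 0.5672 -0.079   0.078 ] [ 0.4855 -0.0652  0.078 ]
rear tri (array([ 0.4599, -0.2304,  0.0791]), [np.float64(0.0012606056870329116), np.float64(0.0012606056870327655)]) (array([ 0.5316, -0.2425,  0.0854]), [np.float64(0.0012053574915711033), np.float64(0.0012053574915711653)])
tray rim [ 0.585  -0.0689  0.05  ] [ 0.4695 -0.0493  0.05  ] [ 0.4354 -0.2464  0.05  ] [ 0.5507 -0.2634  0.05  ]
shelf [ 0.4361 -0.0111  0.03  ] [ 0.396  -0.2644  0.03  ] [ 0.5938 -0.2928  0.03  ]
peg (array([ 0.6252, -0.1481,  0.0947]), [np.float64(0.001125326219392118), np.float64(0.0011253262193920872)]) [ 0.6252 -0.1493  0.094 ] [ 0.622  -0.1512  0.054 ]
pivot [ 0.6225 -0.0434  0.06  ]
```

The enlarged crops confirm it: the short steel jar is at top (496,288), and the orange twin beside it stays put. Next I'll add a move helper.

```bash
cat >> h.py <<'E'
from scipy.spatial.transform import Rotation as Ro
np.set_printoptions(precision=4,suppress=True)
def need(target,jaw=None):
    st=r.state(); R=Ro.from_quat(st["orientation"]).as_matrix()
    a=np.degrees(np.arctan2(R[1,1],R[0,1]))
    tw=None if jaw is None else -((jaw-a+90)%180-90)
    print("t",st["t"],"tcp",st["tool_pos"],"jaw",round(a,2),"z",R[:,2],"w",round(st["grip_width"],4),"F",st["ft_force"])
    print("shift",R.T@(np.array(target)-st["tool_pos"]),"twist",tw)
E
python3 -c "
from h import *
need([.5015,-.372,.20])"
```

```text
t 0.2 tcp [0.1931 0.488  0.231 ] jaw 68.41 z [-0.0003 -0.0006 -1.    ] w 0.0856 F [0.8433 0.2458 1.1182]
shift [-0.6032 -0.6862  0.0314] twist None
```

```bash
for i in 1; do python3 -m jog '[[0.085,[-0.15,-0.3,0],0],[0.085,[-0.603,-0.686,0.02],0],[0.085,[-0.603,-0.686,0.02],0],[0.085,[-0.603,-0.686,0.02],0],[0.085,[-0.603,-0.686,0.02],0],[0.085,[-0.603,-0.686,0.02],0],[0.085,[-0.603,-0.686,0.02],0],[0.085,[-0.603,-0.686,0.02],0]]'; done; python3 -c "
from h import *
need([.5015,-.372,.20])"
```

```text
t: 0.87
tool_pos: [0.2965, 0.1778, 0.2248]
orientation: [0.187, 0.982, 0.0, 0.0]
ft_force: [1.0, 0.2, -0.0]
grip_width: 0.0848
t 0.8667 tcp [0.2965 0.1778 0.2248] jaw 68.43 z [ 0.0005  0.0001 -1.    ] w 0.0848 F [ 1.0206  0.238  -0.0423]
shift [-0.3927 -0.4359  0.0249] twist None
```

```bash
python3 -m jog '[[0.085,[-0.393,-0.436,0.02],0],[0.085,[-0.393,-0.436,0.02],0],[0.085,[-0.393,-0.436,0.02],0],[0.085,[-0.393,-0.436,0.02],0],[0.085,[-0.393,-0.436,0.02],0],[0.085,[-0.393,-0.436,0.02],0],[0.085,[-0.393,-0.436,0.02],0],[0.085,[-0.393,-0.436,0.02],0]]'; python3 -c "
from h import *
need([.5015,-.372,.13])"
```

```text
t: 1.53
tool_pos: [0.4091, -0.1235, 0.2138]
orientation: [0.188, 0.982, -0.0, 0.0]
ft_force: [1.9, 1.0, -0.3]
grip_width: 0.0848
t 1.5333 tcp [ 0.4091 -0.1235  0.2138] jaw 68.37 z [ 0.0003 -0.0001 -1.    ] w 0.0848 F [ 1.9308  1.0297 -0.2705]
shift [-0.1774 -0.197   0.0838] twist None
```

```bash
python3 -m jog '[[0.085,[-0.177,-0.197,0.05],0],[0.085,[-0.177,-0.197,0.05],0],[0.085,[-0.177,-0.197,0.05],0],[0.085,[-0.177,-0.197,0.05],0],[0.085,[-0.177,-0.197,0.05],0],[0.085,[-0.177,-0.197,0.05],0],[0.085,[-0.177,-0.197,0.05],0],[0.085,[-0.177,-0.197,0.084],0]]'
python3 - <<'E'
from h import *
need([.5015,-.372,.012])
for n in("scene","top"):
    c=read_camera(n); cv2.imwrite(f"pics/{n}1.png",c["frame"])
a=cv2.imread("pics/scene1.png");b=cv2.imread("pics/top1.png")
cv2.imwrite("pics/m1.png",np.hstack([cv2.resize(a[180:320,60:260],None,fx=2,fy=2),cv2.resize(b[220:360,400:600],None,fx=2,fy=2)]))
E
```

```text
t: 2.2
tool_pos: [0.5039, -0.3752, 0.1324]
orientation: [0.188, 0.982, -0.002, 0.003]
ft_force: [1.2, -1.1, 0.1]
grip_width: 0.085
t 2.2 tcp [ 0.5039 -0.3752  0.1324] jaw 68.27 z [ 0.0053 -0.0057 -1.    ] w 0.085 F [ 1.2442 -1.0537  0.0937]
shift [0.0043 0.0025 0.1204] twist None
```

View pics/m1.png

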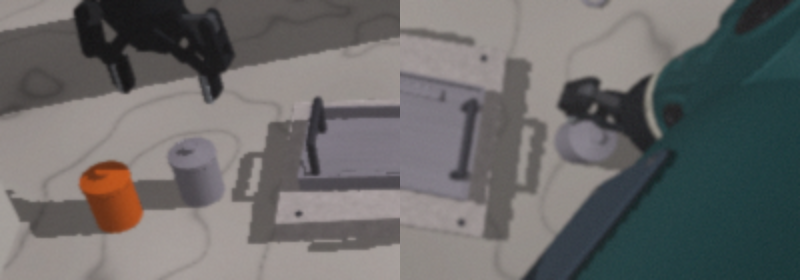

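The open gripper is above the steel jar, with the jar at crop (195,170) and the fingers at (120,75) and (212,85) straddling it. I'll descend.

```bash
python3 -m jog '[[0.085,[0.002,0.001,0.03],0],[0.085,[0.002,0.001,0.06],0],[0.085,[0.002,0.001,0.06],0]]';  python3 - <<'E'
from h import *
need([.5015,-.372,.012])
E
```

```text
t: 2.55
tool_pos: [0.4977, -0.3653, 0.0665]
orientation: [0.187, 0.982, 0.002, -0.003]
ft_force: [-0.7, 1.1, -1.0]
grip_width: 0.0851
t 2.55 tcp [ 0.4977 -0.3653  0.0665] jaw 68.44 z [-0.0048  0.0047 -1.    ] w 0.0851 F [-0.7081  1.1026 -1.0466]
shift [-0.0063 -0.005   0.0544] twist None
```

```bash
python3 -m jog '[[0.085,[0,0,0],0],[0.085,[0,0,0],0],[0.085,[0,0,0],0]]';  python3 - <<'E'
from h import *
need([.5015,-.372,.012])
E
```

```text
t: 2.8
tool_pos: [0.5005, -0.3683, 0.0722]
orientation: [0.187, 0.982, -0.001, 0.001]
ft_force: [0.1, -0.3, 0.0]
grip_width: 0.085
t 2.8 tcp [ 0.5005 -0.3683  0.0722] jaw 68.43 z [ 0.002  -0.0019 -1.    ] w 0.085 F [ 0.0691 -0.2514  0.0043]
shift [-0.0021 -0.003   0.0602] twist None
```

```bash
python3 -m jog '[[0.085,[-0.002,-0.003,0.015],0],[0.085,[-0.002,-0.003,0.03],0],[0.085,[-0.002,-0.003,0.045],0],[0.085,[-0.002,-0.003,0.056],0],[0.085,[-0.002,-0.003,0.059],0],[0.085,[-0.002,-0.003,0.059],0],[0.085,[-0.002,-0.003,0.059],0]]';  python3 - <<'E'
from h import *
need([.5015,-.372,.012])
E
python3 -m jog '[[0.06,[0,0,0],0],[0.0,[0,0,0],0],[0.0,[0,0,0],0],[0.0,[0,0,0],0],[0.0,[0,0,0],0],[0.0,[0,0,0],0],[0,[0,0,0],0],[0,[0,0,0],0]]' 35
```

```text
t: 3.38
tool_pos: [0.501, -0.3717, 0.0121]
orientation: [0.187, 0.982, -0.0, 0.001]
ft_force: [0.4, -0.2, 0.2]
grip_width: 0.085
t 3.3833 tcp [ 0.501  -0.3717  0.0121] jaw 68.42 z [ 0.0011 -0.0011 -1.    ] w 0.085 F [ 0.3752 -0.1989  0.2059]
shift [-0.0006 -0.0001  0.0001] twist None
t: 4.05
tool_pos: [0.5006, -0.3716, 0.0115]
orientation: [0.187, 0.982, -0.0, 0.0]
ft_force: [-1.0, 0.3, 5.7]
grip_width: 0.047
```

```bash
python3 -m jog '[[0,[0,0,-0.015],0],[0,[0,0,-0.04],0],[0,[0,0,-0.07],0],[0,[0,0,-0.10],0],[0,[0,0,-0.12],-3],[0,[0,0,-0.12],-8],[0,[0,0,-0.12],-11.5],[0,[0,0,-0.12],-11.5]]';  python3 - <<'E'
from h import *
need([.505,-.154,.131],80.1)
E
```

```text
t: 4.72
tool_pos: [0.5005, -0.3713, 0.1313]
orientation: [0.086, 0.996, -0.0, 0.0]
ft_force: [-0.1, 0.7, -1.7]
grip_width: 0.047
t 4.7167 tcp [ 0.5005 -0.3713  0.1313] jaw 80.08 z [ 0.0004 -0.0003 -1.    ] w 0.047 F [-0.1403  0.7019 -1.6956]
shift [0.033  0.2148 0.0002] twist -0.0232952509951474
```

```bash
python3 -m jog '[[0,[0.003,0.02,0],0],[0,[0.008,0.05,0],0],[0,[0.013,0.085,0],0],[0,[0.018,0.12,0],0],[0,[0.024,0.155,0],0],[0,[0.029,0.19,0],0],[0,[0.032,0.21,0],0],[0,[0.033,0.215,0],0]]'; python3 -m jog '[[0,[0,0,0],0],[0,[0,0,0],0],[0,[0,0,0],0]]'
python3 - <<'E'
from h import *
need([.505,-.154,.046],80.1)
for n in("scene","top"):
    c=read_camera(n); cv2.imwrite(f"pics/{n}2.png",c["frame"])
a=cv2.imread("pics/scene2.png");b=cv2.imread("pics/top2.png")
cv2.imwrite("pics/m2.png",np.hstack([cv2.resize(a[140:320,160:360],None,fx=2,fy=2),cv2.resize(b[170:350,310:510],None,fx=2,fy=2)]))
E
```

```text
t: 5.38
tool_pos: [0.5051, -0.1507, 0.1308]
orientation: [0.088, 0.996, 0.0, -0.0]
ft_force: [0.4, -0.3, -2.1]
grip_width: 0.0466
t: 5.63
tool_pos: [0.5057, -0.1549, 0.1307]
orientation: [0.089, 0.996, -0.0, 0.0]
ft_force: [0.8, 0.4, -1.3]
grip_width: 0.0467
t 5.6333 tcp [ 0.5057 -0.1549  0.1307] jaw 79.82 z [ 0.     -0.0003 -1.    ] w 0.0467 F [ 0.7579  0.414  -1.3452]
shift [0.0009 0.0008 0.0847] twist -0.28107118233924666
```

View pics/m2.png

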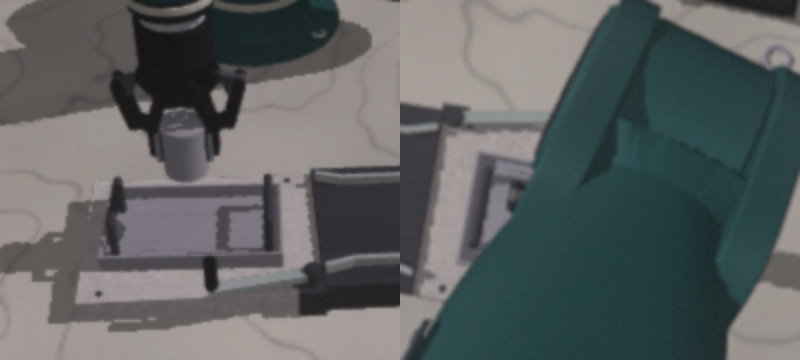

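The jar is held upright above the tray between the handles, with the jar at crop (185,150) and the handles at (115,220) and (270,220). I'll lower it.

```bash
python3 -m jog '[[0,[0.001,0.001,0.02],0],[0,[0.001,0.001,0.045],0],[0,[0.001,0.001,0.065],0],[0,[0.001,0.001,0.075],0],[0,[0.001,0.001,0.08],0],[0,[0.001,0.001,0.084],0],[0,[0.001,0.001,0.086],0],[0,[0.001,0.001,0.086],0]]';  python3 - <<'E'
from h import *
need([.505,-.154,.046],80.1)
E
```

```text
t: 6.4
tool_pos: [0.505, -0.153, 0.045]
orientation: [0.088, 0.996, -0.0, 0.0]
ft_force: [-0.3, -0.3, -2.0]
grip_width: 0.0466
t 6.4 tcp [ 0.505 -0.153  0.045] jaw 79.89 z [ 0.0003 -0.0002 -1.    ] w 0.0466 F [-0.3317 -0.2537 -1.9579]
shift [-0.0002 -0.001  -0.001 ] twist -0.2115907686360856
```

No contact yet (about -2 N, which is the jar's weight). I'll lower a bit more, then release.

```bash
python3 -m jog '[[0,[0,0,0.001],0],[0,[0,0,0.002],0]]'; python3 -m jog '[[0.03,[0,0,0],0],[0.055,[0,0,0],0],[0.064,[0,0,0],0],[0.064,[0,0,0],0],[0.064,[0,0,0],0],[0.064,[0,0,0],0]]'
```

```text
t: 6.57
tool_pos: [0.5054, -0.1531, 0.0444]
orientation: [0.088, 0.996, -0.0, 0.001]
ft_force: [-10.9, 3.2, 38.3]
grip_width: 0.0465
t: 7.07
tool_pos: [0.5049, -0.1527, 0.0429]
orientation: [0.088, 0.996, -0.0, 0.0]
ft_force: [0.2, 0.8, -0.3]
grip_width: 0.0642
```

```bash
python3 -m jog '[[0.064,[0,0,-0.01],0],[0.064,[0,0,-0.04],0],[0.064,[0,0,-0.08],0],[0.064,[0,0,-0.12],0],[0.064,[0,-0.0,-0.14],0],[0.064,[0.04,0,-0.14],0],[0.064,[0.08,0,-0.14],0],[0.064,[0.12,0,-0.14],0]]'
python3 - <<'E'
from h import *
for n in("scene","top"):
    c=read_camera(n); cv2.imwrite(f"pics/{n}3.png",c["frame"])
a=cv2.imread("pics/scene3.png");b=cv2.imread("pics/top3.png")
cv2.imwrite("pics/m3.png",np.hstack([cv2.resize(a[190:320,180:320],None,fx=2.8,fy=2.8),cv2.resize(b[210:340,330:470],None,fx=2.8,fy=2.8)]))
need([0,0,0])
E
```

```text
t: 7.73
tool_pos: [0.3855, -0.1313, 0.1827]
orientation: [0.088, 0.996, -0.0, 0.0]
ft_force: [-0.1, 0.2, 0.1]
grip_width: 0.064
t 7.8333 tcp [ 0.3818 -0.1298  0.1827] jaw 79.87 z [-0.0023  0.001  -1.    ] w 0.0641 F [-0.0614  0.2806 -1.6222]
shift [0.3982 0.0605 0.1837] twist None
```

View pics/m3.png

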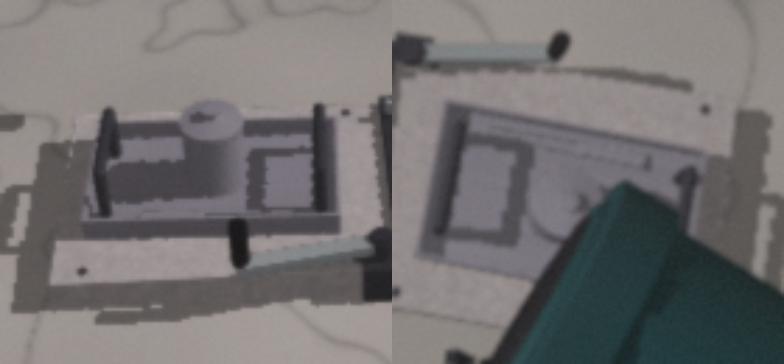

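The jar stands upright in the tray (top crop, about (560,200)), clear of the forceps and between the handles. Now the front handle.

Run:
```python
from h import *
need([.525,-.0705,.14],80.1)
```

```text
t 7.8333 tcp [ 0.3818 -0.1298  0.1827] jaw 79.87 z [-0.0023  0.001  -1.    ] w 0.0641 F [-0.0614  0.2806 -1.6222]
shift [-0.1307  0.0835  0.0425] twist -0.22646565990079637
```

```bash
python3 -m jog '[[0.045,[-0.02,0.02,0],0],[0.045,[-0.05,0.04,0],0],[0.045,[-0.08,0.06,0],0],[0.045,[-0.11,0.08,0],0],[0.045,[-0.13,0.084,0.01],0],[0.045,[-0.131,0.084,0.025],0],[0.045,[-0.131,0.084,0.035],0],[0.045,[-0.131,0.084,0.04],0]]'
python3 - <<'E'
from h import *
need([.525,-.0705,.059],80.1)
for n in("scene","top"):
    c=read_camera(n); cv2.imwrite(f"pics/{n}4.png",c["frame"])
a=cv2.imread("pics/scene4.png");b=cv2.imread("pics/top4.png")
cv2.imwrite("pics/m4.png",np.hstack([cv2.resize(a[170:320,180:340],None,fx=2.5,fy=2.5),cv2.resize(b[190:340,300:460],None,fx=2.5,fy=2.5)]))
E
```

```text
t: 8.5
tool_pos: [0.5304, -0.0716, 0.1412]
orientation: [0.088, 0.996, 0.0, -0.001]
ft_force: [-0.7, 0.4, -1.3]
grip_width: 0.0451
t 8.5 tcp [ 0.5304 -0.0716  0.1412] jaw 79.94 z [-0.0018  0.0006 -1.    ] w 0.0451 F [-0.7229  0.4066 -1.3081]
shift [0.0054 0.0001 0.0823] twist -0.1578860413324037
```

View pics/m4.png

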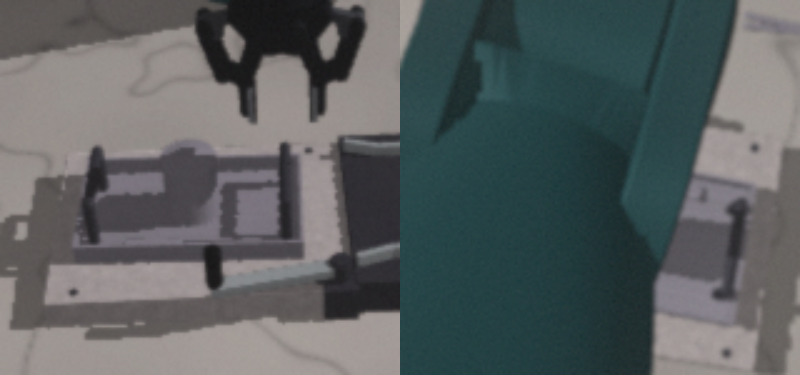

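The fingers, at crop (250,110) and (315,110), straddle the front bar at (285,150). I'll descend and close.

```bash
python3 -m jog '[[0.045,[0.003,0,0.02],0],[0.045,[0.003,0,0.04],0],[0.045,[0.003,0,0.06],0],[0.045,[0.003,0,0.075],0],[0.045,[0.003,0,0.081],0],[0.045,[0.003,0,0.082],0],[0.045,[0.003,0,0.082],0]]'; python3 -m jog '[[0.03,[0,0,0],0],[0.02,[0,0,0],0],[0,[0,0,0],0],[0,[0,0,0],0],[0,[0,0,0],0],[0,[0,0,0],0]]' 30; python3 -c "
from h import *
need([.525,-.0705,.059],80.1)"
```

```text
t: 9.18
tool_pos: [0.5277, -0.0716, 0.0616]
orientation: [0.088, 0.996, -0.0, 0.0]
ft_force: [0.5, 0.6, 0.9]
grip_width: 0.045
t: 9.68
tool_pos: [0.5279, -0.0715, 0.0617]
orientation: [0.088, 0.996, -0.0, 0.001]
ft_force: [-2.2, 0.7, 7.0]
grip_width: 0.009
t 9.6833 tcp [ 0.5279 -0.0715  0.0617] jaw 79.91 z [ 0.0014 -0.0004 -1.    ] w 0.009 F [-2.2351  0.6907  7.0286]
shift [0.003  0.0005 0.0027] twist -0.18658602825644266
```

```bash
python3 -m jog '[[0,[0,0,-0.003],0],[0,[0,0,-0.006],0],[0,[0,0,-0.009],0],[0,[0,0,-0.012],0],[0,[0,0,-0.015],0],[0,[0,0,-0.018],0],[0,[0,0,-0.018],0],[0,[0,0,-0.018],0]]'
python3 - <<'E'
from h import *
need([.525,-.0705,.059],80.1)
for n in("scene",):
    c=read_camera(n); cv2.imwrite(f"pics/{n}5.png",c["frame"])
    crop(c["frame"],190,200,350,310,5,"m5.png")
E
```

```text
t: 10.35
tool_pos: [0.5275, -0.0712, 0.079]
orientation: [0.088, 0.996, 0.0, 0.0]
ft_force: [-0.1, 1.2, -2.9]
grip_width: 0.0088
t 10.35 tcp [ 0.5275 -0.0712  0.079 ] jaw 79.92 z [ 0.0004  0.0003 -1.    ] w 0.0088 F [-0.0857  1.1576 -2.9082]
shift [0.0026 0.0003 0.02  ] twist -0.18323566476485098
```

View pics/m5.png

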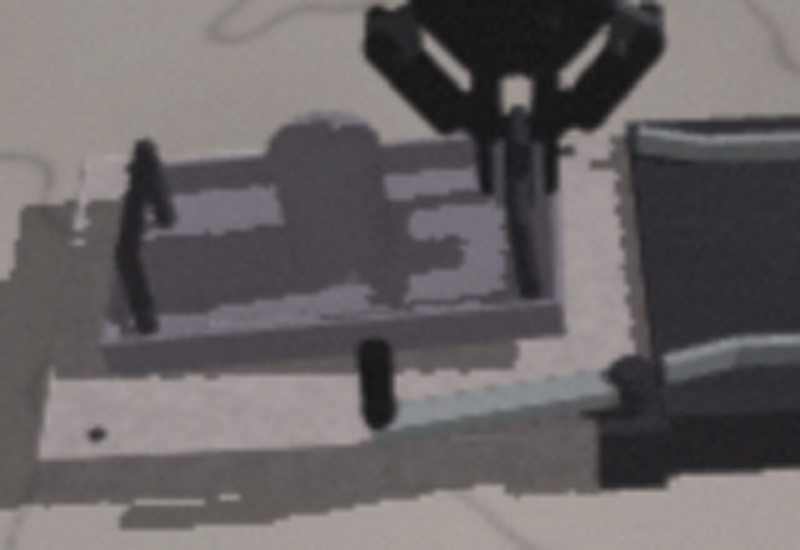

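The front end is raised (crop (560,320)), the rear is still on the shelf (105,365), and the jar is upright. I'll slide forward about 76 mm.

```bash
python3 -m jog '[[0,[0,0.004,0],0],[0,[0,0.012,0],0],[0,[0.001,0.022,0],0],[0,[0.001,0.034,0],0],[0,[0.001,0.046,0],0],[0,[0.002,0.058,0],0],[0,[0.002,0.068,0],0],[0,[0.002,0.075,0],0]]'; python3 -m jog '[[0,[0,0.001,0],0],[0,[0,0.001,0],0]]'
python3 - <<'E'
from h import *
need([.525,-.0705,.059],80.1)
for n in("scene",):
    c=read_camera(n); cv2.imwrite(f"pics/{n}6.png",c["frame"])
    crop(c["frame"],190,200,350,310,5,"m6.png")
E
```

```text
t: 11.07
tool_pos: [0.5387, 0.0045, 0.0788]
orientation: [0.087, 0.996, 0.0, -0.0]
ft_force: [0.6, -1.2, -4.4]
grip_width: 0.0091
t: 11.23
tool_pos: [0.5389, 0.0045, 0.0788]
orientation: [0.087, 0.996, 0.0, 0.0]
ft_force: [0.7, 0.2, -2.0]
grip_width: 0.0089
t 11.2333 tcp [0.5389 0.0045 0.0788] jaw 79.97 z [ 0.0001  0.0004 -1.    ] w 0.0089 F [ 0.7395  0.2402 -2.0363]
shift [ 0.0006 -0.0763  0.0198] twist -0.12595058702085282
```

View pics/m6.png

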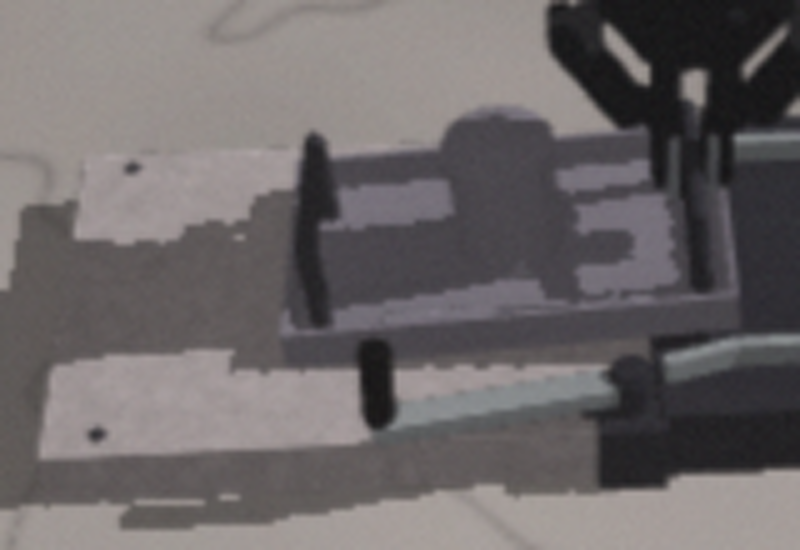

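```bash
python3 -m jog '[[0,[0,0,0.003],0],[0,[0,0,0.006],0],[0,[0,0,0.007],0],[0,[0,0,0.0075],0],[0,[0,0,0.0075],0]]'; python3 -m jog '[[0.012,[0,0,0],0],[0.02,[0,0,0],0],[0.045,[0,0,0],0],[0.045,[0,0,0],0],[0.045,[0,0,0],0],[0.045,[0,0,0],0]]'
```

```text
t: 11.7
tool_pos: [0.5386, 0.0035, 0.0712]
orientation: [0.088, 0.996, -0.0, -0.0]
ft_force: [0.7, -0.0, -3.2]
grip_width: 0.0084
t: 12.2
tool_pos: [0.5388, 0.0038, 0.0714]
orientation: [0.088, 0.996, -0.0, 0.0]
ft_force: [-0.5, -0.1, -0.8]
grip_width: 0.045
```

```bash
python3 -m jog '[[0.045,[0,0,-0.01],0],[0.045,[0,0,-0.04],0],[0.045,[0,0,-0.07],0],[0.045,[0,0,-0.09],0],[0.045,[0.04,0,-0.09],0],[0.045,[0.08,0,-0.09],0],[0.045,[0.12,0,-0.09],0],[0.045,[0.16,0,-0.09],0]]'
python3 - <<'E'
from h import *
need([.525,-.0705,.059],80.1)
for n in("scene","top"):
    c=read_camera(n); cv2.imwrite(f"pics/{n}7.png",c["frame"])
a=cv2.imread("pics/scene7.png");b=cv2.imread("pics/top7.png")
crop(a,200,200,360,310,5,"m7.png");crop(b,290,190,450,310,5,"m7b.png")
E
```

```text
t: 12.87
tool_pos: [0.3794, 0.0321, 0.1611]
orientation: [0.088, 0.996, -0.0, 0.0]
ft_force: [0.0, -0.8, 0.0]
grip_width: 0.0451
t 12.8667 tcp [0.3794 0.0321 0.1611] jaw 79.9 z [ 0.0001 -0.     -1.    ] w 0.0451 F [ 0.0197 -0.8191  0.001 ]
shift [-0.1613 -0.0755  0.1021] twist -0.19604474254168736
```

View pics/m7.png

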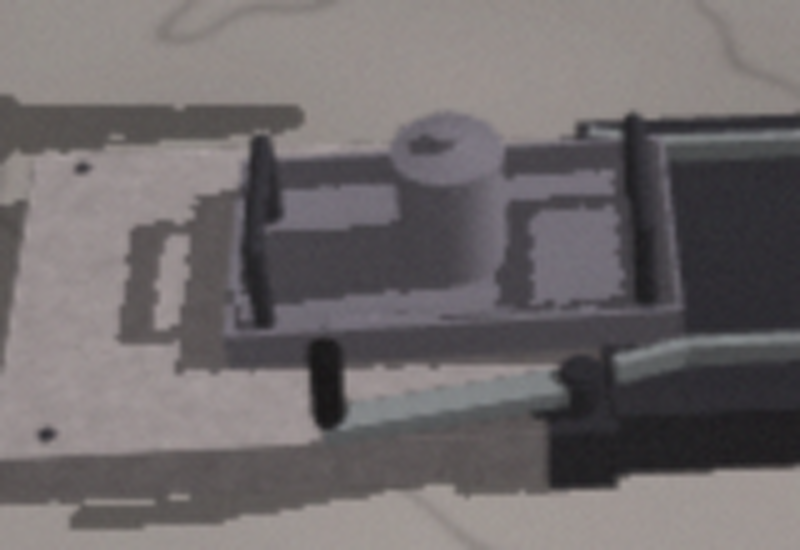

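View pics/m7b.png

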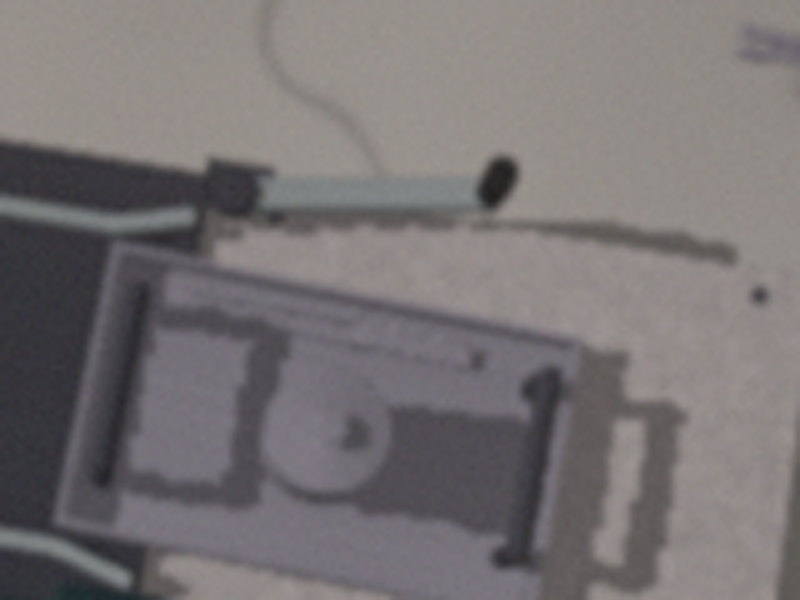

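The tray is released, with its front on the deck, its rear on the shelf, and the jar and forceps inside. In the top crop the rear bar runs (548,378)–(515,558).

Run:
```python
from h import *
t=read_camera("top");s=read_camera("scene")
C=lambda x,y:(x/5+290-.4,y/5+190-.4); S=lambda x,y:(x/5+200-.4,y/5+200-.4)
a=onz(t,C(548,378),.0785);b=onz(t,C(515,558),.0785);print("rearbar",a,b,(a+b)/2)
f1=onz(t,C(118,245),.0595);f2=onz(t,C(62,525),.0595);r1=onz(t,C(580,345),.0505)
v=f1-r1;print("rim",f1,f2,r1,"heading",np.degrees(np.arctan2(v[1],v[0])))
# step edge line, far corner
o=np.array([.5345,-.0155,0]);R=Ro.from_euler('z',81.5,degrees=True).as_matrix()
for p in(f1,f2,r1,(a+b)/2):print("dock",R.T@(p-o))
print(tri(s,S(262,142),t,C(515,558)),tri(s,S(248,245),t,C(548,378)))
```

```text
rearbar [ 0.5424 -0.1707  0.0785] [ 0.4694 -0.1575  0.0785] [ 0.5059 -0.1641  0.0785]
rim [0.597  0.006  0.0595] [0.4798 0.0254 0.0595] [ 0.5606 -0.1878  0.0505] heading 79.37885130754282
dock [ 0.0305 -0.0586  0.0595]
dock [0.0323 0.0601 0.0595]
dock [-0.1665 -0.0513  0.0505]
dock [-0.1512  0.0063  0.0785]
(array([ 0.4695, -0.1564,  0.0793]), [np.float64(0.0010553151571957434), np.float64(0.0010553151571958265)]) (array([ 0.5419, -0.1699,  0.0824]), [np.float64(0.00022694311998189693), np.float64(0.00022694311998189374)])
```

Run:
```python
from h import *
need([.506,-.1635,.15],80)
```

```text
t 13.0667 tcp [0.3809 0.032  0.1618] jaw 79.92 z [ 0.0014 -0.0002 -1.    ] w 0.0452 F [ 0.5612 -0.1864  0.0542]
shift [-0.1574 -0.1705  0.012 ] twist -0.0759843611608062
```

```bash
python3 -m jog '[[0.045,[0,-0.03,0],0],[0.045,[0,-0.07,0],0],[0.045,[-0.02,-0.11,0],0],[0.045,[-0.05,-0.14,0],0],[0.045,[-0.085,-0.165,0],0],[0.045,[-0.12,-0.17,0],0],[0.045,[-0.15,-0.17,0.005],0],[0.045,[-0.157,-0.17,0.012],0]]'; python3 -m jog '[[0.045,[0,0,0],0],[0.045,[0,0,0],0]]'
python3 - <<'E'
from h import *
need([.506,-.1635,.061],80)
for n in("scene",):
    c=read_camera(n); cv2.imwrite(f"pics/{n}8.png",c["frame"])
    crop(c["frame"],200,180,360,300,5,"m8.png")
E
```

```text
t: 13.73
tool_pos: [0.511, -0.1657, 0.1485]
orientation: [0.089, 0.996, -0.0, 0.001]
ft_force: [-1.0, 0.2, -1.3]
grip_width: 0.0452
t: 13.9
tool_pos: [0.5058, -0.163, 0.1485]
orientation: [0.088, 0.996, 0.0, -0.001]
ft_force: [-0.6, 0.5, -0.2]
grip_width: 0.045
t 13.9 tcp [ 0.5058 -0.163   0.1485] jaw 79.93 z [-0.0018  0.0008 -1.    ] w 0.045 F [-0.5663  0.4729 -0.1887]
shift [-0.0004 -0.0005  0.0875] twist -0.07307960428931892
```

View pics/m8.png

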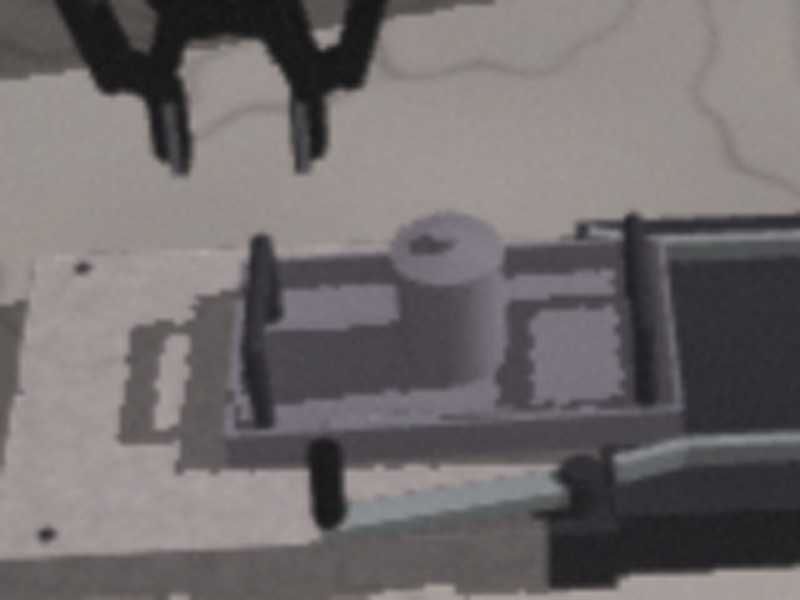

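The fingers, at crop (172,165) and (305,165), straddle the line of the rear bar at (260,300). I'll descend and grip.

```bash
python3 -m jog '[[0.045,[0,0,0.02],0],[0.045,[0,0,0.04],0],[0.045,[0,0,0.06],0],[0.045,[0,0,0.078],0],[0.045,[0,0,0.087],0],[0.045,[0,0,0.087],0],[0.045,[0,0,0.087],0]]'; python3 -m jog '[[0.03,[0,0,0],0],[0.02,[0,0,0],0],[0,[0,0,0],0],[0,[0,0,0],0],[0,[0,0,0],0],[0,[0,0,0],0]]' 40; python3 -c "
from h import *
need([.5379,.0072,.07],81.5)"
```

```text
t: 14.53
tool_pos: [0.5058, -0.163, 0.0631]
orientation: [0.088, 0.996, -0.0, 0.0]
ft_force: [-0.1, 0.3, 0.5]
grip_width: 0.0448
t: 15.03
tool_pos: [0.5064, -0.1632, 0.0632]
orientation: [0.088, 0.996, -0.0, 0.001]
ft_force: [-1.3, 1.1, 8.2]
grip_width: 0.0082
t 15.0333 tcp [ 0.5064 -0.1632  0.0632] jaw 79.92 z [ 0.0013 -0.0005 -1.    ] w 0.0082 F [-1.2963  1.0994  8.2062]
shift [-0.0012  0.1733 -0.0068] twist -1.5849042464754461
```

```bash
python3 -m jog '[[0,[0,0,-0.003],0],[0,[0,0,-0.006],0],[0,[0,0,-0.009],0],[0,[0,0,-0.009],0],[0,[0,0.004,-0.009],-0.3],[0,[0,0.012,-0.009],-0.6],[0,[0,0.022,-0.009],-0.9],[0,[0,0.032,-0.009],-1.2]]'; python3 -c "
from h import *
need([.5379,.0072,.07],81.5)"
```

```text
t: 15.7
tool_pos: [0.5116, -0.1305, 0.0712]
orientation: [0.077, 0.997, 0.0, -0.0]
ft_force: [-0.8, -0.8, -4.2]
grip_width: 0.0083
t 15.7 tcp [ 0.5116 -0.1305  0.0712] jaw 81.13 z [-0.0003  0.0002 -1.    ] w 0.0083 F [-0.7585 -0.8389 -4.1629]
shift [-0.0048  0.1401  0.0012] twist -0.36564639216825867
```

```bash
python3 -m jog '[[0,[0,0.012,0],0],[0,[-0.001,0.024,0],0],[0,[-0.001,0.036,0],0],[0,[-0.002,0.048,0],0],[0,[-0.003,0.06,0],0],[0,[-0.003,0.07,0],-0.3],[0,[-0.004,0.08,0],-0.4],[0,[-0.004,0.088,0],-0.4]]'
python3 - <<'E'
from h import *
need([.5379,.0072,.07],81.5)
for n in("scene",):
    c=read_camera(n); cv2.imwrite(f"pics/{n}9.png",c["frame"])
    crop(c["frame"],250,180,430,300,4.4,"m9.png")
E
```

```text
t: 16.37
tool_pos: [0.5294, -0.0441, 0.0713]
orientation: [0.074, 0.997, 0.0, 0.0]
ft_force: [-0.5, -0.9, -4.2]
grip_width: 0.0082
t 16.3667 tcp [ 0.5294 -0.0441  0.0713] jaw 81.55 z [ 0.  0. -1.] w 0.0082 F [-0.4688 -0.9291 -4.2142]
shift [-0.0008  0.052   0.0013] twist 0.04581522898766366
```

View pics/m9.png

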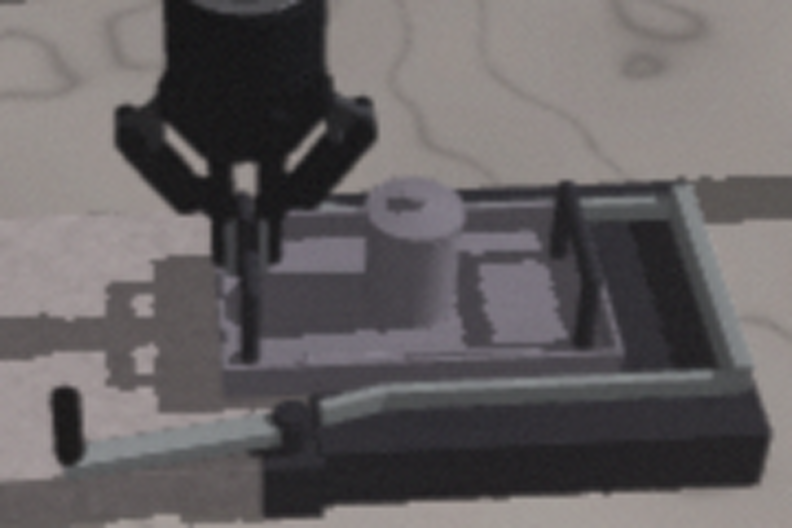

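The tray is running level between the rails, with jar and forceps in it. I'll slide on, slowing near the stop.

```bash
python3 -m jog '[[0,[0,0.01,0],0],[0,[0,0.02,0],0],[0,[-0.001,0.03,0],0],[0,[-0.001,0.037,0],0],[0,[-0.001,0.042,0],0],[0,[-0.001,0.045,0],0],[0,[-0.001,0.045,0],0]]'; python3 -m jog '[[0,[0,0.001,0],0],[0,[0,0.002,0],0],[0,[0,0.003,0],0]]';python3 -c "
from h import *
need([.5379,.0072,.07],81.5)"
```

```text
t: 17.0
tool_pos: [0.5368, -0.0002, 0.0713]
orientation: [0.074, 0.997, 0.0, -0.0]
ft_force: [0.4, 1.3, -4.3]
grip_width: 0.0079
t: 17.25
tool_pos: [0.5372, 0.0019, 0.0713]
orientation: [0.074, 0.997, -0.0, -0.0]
ft_force: [-0.5, -0.8, -3.3]
grip_width: 0.0084
t 17.25 tcp [0.5372 0.0019 0.0713] jaw 81.48 z [-0.0001 -0.0002 -1.    ] w 0.0084 F [-0.5478 -0.8336 -3.3332]
shift [0.0001 0.0054 0.0013] twist -0.015202899881188614
```

```bash
python3 -m jog '[[0,[0,0.001,0],0],[0,[0,0.002,0],0],[0,[0,0.002,0],0]]'; python3 -m jog '[[0,[0,0.001,0],0],[0,[0,0.002,0],0],[0,[0,0.002,0],0]]';python3 - <<'E'
from h import *
need([.5379,.0072,.07],81.5)
for n in("scene",):
    c=read_camera(n); cv2.imwrite(f"pics/{n}10.png",c["frame"])
    crop(c["frame"],250,180,430,300,4.4,"m10.png")
E
```

```text
t: 17.5
tool_pos: [0.5376, 0.0042, 0.0713]
orientation: [0.074, 0.997, 0.0, 0.0]
ft_force: [-0.1, 0.2, -4.7]
grip_width: 0.0083
t: 17.75
tool_pos: [0.5379, 0.0062, 0.0713]
orientation: [0.074, 0.997, 0.0, 0.0]
ft_force: [0.2, -1.1, -4.7]
grip_width: 0.0082
t 17.75 tcp [0.5379 0.0062 0.0713] jaw 81.52 z [ 0.      0.0001 -1.    ] w 0.0082 F [ 0.2148 -1.1074 -4.6575]
shift [0.0001 0.001  0.0013] twist 0.015590726930426513
```

View pics/m10.png

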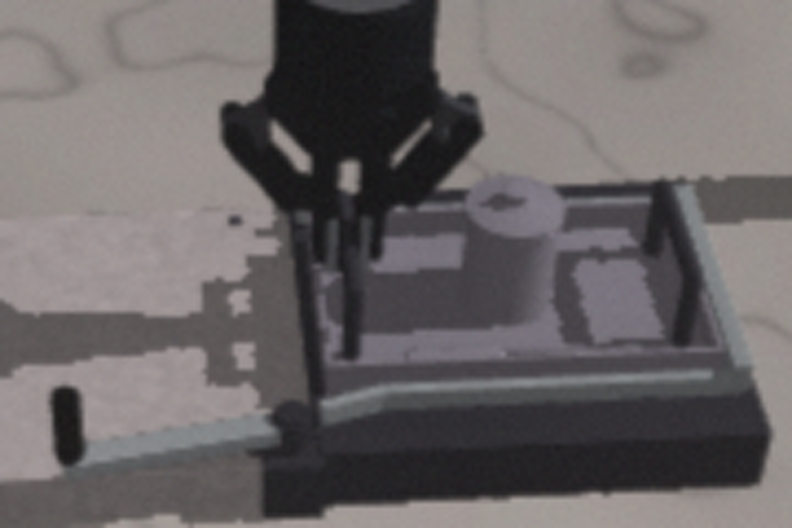

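The tray is nearly home. I'll creep forward until the contact force rises.

```bash
for i in 1; do python3 -m jog '[[0,[0,0.001,0],0],[0,[0,0.0015,0],0],[0,[0,0.0015,0],0]]'; python3 -m jog '[[0,[0,0.001,0],0],[0,[0,0.0015,0],0],[0,[0,0.0015,0],0]]'; done
```

```text
t: 18.05
tool_pos: [0.5382, 0.0071, 0.0715]
orientation: [0.074, 0.997, -0.001, 0.0]
ft_force: [-0.2, -4.9, -3.4]
grip_width: 0.0084
t: 18.3
tool_pos: [0.5383, 0.0072, 0.0715]
orientation: [0.075, 0.997, -0.002, 0.0]
ft_force: [-1.9, -16.8, -1.9]
grip_width: 0.0086
```

It's against the stop (-17 N). I'll ease off and lower, then let go.

```bash
python3 -m jog '[[0,[0,-0.001,0],0],[0,[0,-0.001,0.001],0],[0,[0,-0.001,0.001],0]]'; python3 -m jog '[[0.012,[0,0,0],0],[0.02,[0,0,0],0],[0.04,[0,0,0],0],[0.04,[0,0,0],0],[0.04,[0,0,0],0],[0.04,[0,0,0],0]]';python3 -m jog '[[0.04,[0,0,-0.02],0],[0.04,[0,0,-0.05],0],[0.04,[0,0,-0.08],0],[0.04,[0,0,-0.1],0],[0.04,[0.03,-0.02,-0.1],0],[0.04,[0.07,-0.05,-0.1],0],[0.04,[0.11,-0.08,-0.1],0],[0.04,[0.13,-0.1,-0.1],0]]'
python3 - <<'E'
from h import *
need([.5379,.0072,.07],81.5)
for n in("scene","top"):
    c=read_camera(n); cv2.imwrite(f"pics/{n}11.png",c["frame"])
a=cv2.imread("pics/scene11.png");b=cv2.imread("pics/top11.png")
crop(a,250,190,430,310,4.4,"m11.png");crop(b,205,190,405,330,4,"m11b.png")
E
```

```text
t: 18.55
tool_pos: [0.5383, 0.007, 0.0707]
orientation: [0.074, 0.997, -0.001, 0.0]
ft_force: [-1.4, -9.5, 0.6]
grip_width: 0.0085
t: 19.05
tool_pos: [0.5381, 0.0082, 0.0704]
orientation: [0.074, 0.997, 0.0, 0.0]
ft_force: [-0.8, 0.2, -0.4]
grip_width: 0.0398
t: 19.72
tool_pos: [0.3956, -0.0698, 0.1702]
orientation: [0.073, 0.997, 0.0, 0.0]
ft_force: [1.2, -1.5, -0.0]
grip_width: 0.0403
t 19.7167 tcp [ 0.3956 -0.0698  0.1702] jaw 81.6 z [ 0.  0. -1.] w 0.0403 F [ 1.2073 -1.5076 -0.0219]
shift [-0.1296  0.0969  0.1002] twist 0.09520885971186033
```

View pics/m11.png

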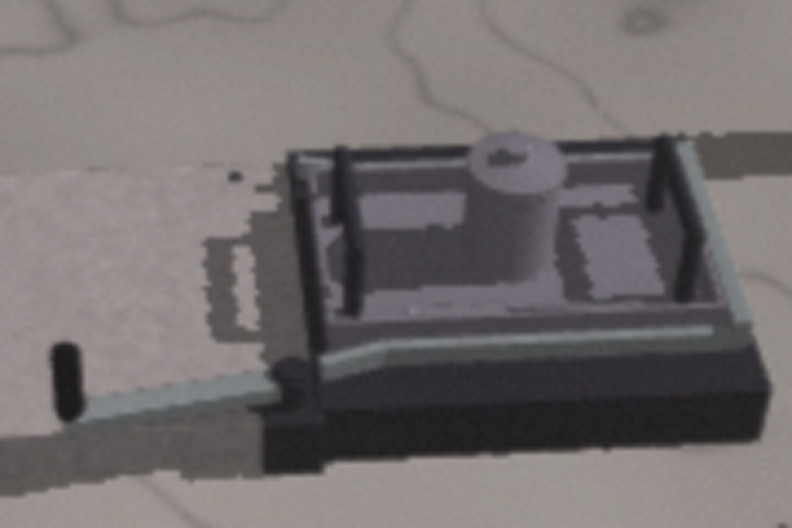

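View pics/m11b.png

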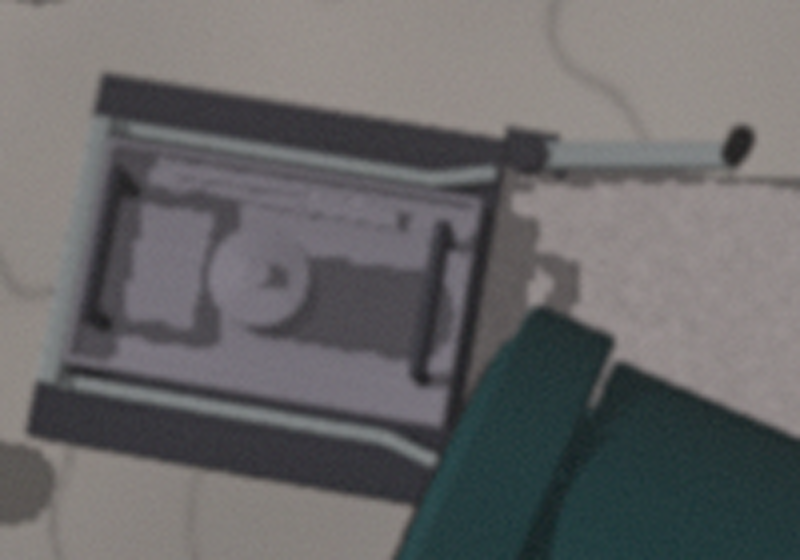

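The tray is home against the stop between the rails (top crop: front bar x≈110, stop x≈75–100), with the jar upright and the forceps along the far side. Next is the keeper: I'll push the peg with closed fingers from behind, along its arc.

```bash
cat > arc.py <<'E'
from h import *
import sys
P=np.array([.6222,-.042])
def go(angs,z=.064,lead=9.5):
    st=r.state(); R=Ro.from_quat(st["orientation"]).as_matrix(); a=np.degrees(np.arctan2(R[1,1],R[0,1]))
    print("tcp",st["tool_pos"],"jaw",round(a,1))
    for th in angs:
        t=np.array([P[0]+.1095*np.cos(np.radians(th)),P[1]+.1095*np.sin(np.radians(th)),z])
        print(th,t,"shift",R.T@(t-st["tool_pos"]),"tw",round(-((th-lead-a+90)%180-90),1))
E
python3 -c "
from arc import *
go([293],.16)"
```

```text
tcp [ 0.3934 -0.0713  0.1705] jaw 81.3
293 [ 0.665  -0.1428  0.16  ] shift [-0.2793 -0.0296  0.0102] tw -22.2
```

```bash
python3 -m jog '[[0,[-0.02,-0.03,0],-5],[0,[-0.05,-0.05,0],-10],[0,[-0.09,-0.06,0],-15],[0,[-0.13,-0.06,0],-20],[0,[-0.17,-0.055,0],-22],[0,[-0.21,-0.045,0],-22],[0,[-0.245,-0.035,0.005],-22],[0,[-0.275,-0.03,0.01],-22]]' 20; python3 -m jog '[[0,[0,0,0],0],[0,[0,0,0],0]]'
python3 - <<'E'
from arc import *
go([293])
for n in("scene","top"):
    c=read_camera(n); cv2.imwrite(f"pics/{n}12.png",c["frame"])
a=cv2.imread("pics/scene12.png");b=cv2.imread("pics/top12.png")
cv2.imwrite("pics/m12.png",np.hstack([cv2.resize(a[180:330,180:340],None,fx=2.5,fy=2.5),cv2.resize(b[190:340,300:460],None,fx=2.5,fy=2.5)]))
E
```

```text
t: 20.48
tool_pos: [0.6677, -0.1391, 0.1597]
orientation: [-0.118, 0.993, 0.0, 0.0]
ft_force: [0.2, -0.5, -0.0]
grip_width: -0.0002
t: 20.65
tool_pos: [0.6661, -0.1395, 0.1587]
orientation: [-0.118, 0.993, 0.0, -0.001]
ft_force: [-0.2, -0.2, -0.8]
grip_width: -0.0002
tcp [ 0.6661 -0.1395  0.1587] jaw 103.6
293 [ 0.665  -0.1428  0.064 ] shift [ 0.0017 -0.003   0.0947] tw 0.1
```

View pics/m12.png

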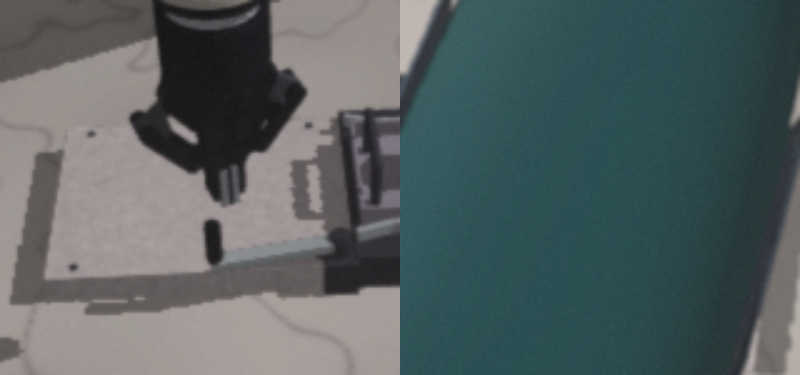

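The closed fingers are at crop (230,200) above and beyond the peg at (212,240), by calculation about 40 mm outboard. I'll descend slowly and watch the force.

```bash
python3 -m jog '[[0,[0.002,-0.003,0.02],0],[0,[0.002,-0.003,0.04],0],[0,[0.002,-0.003,0.055],0],[0,[0.002,-0.003,0.07],0],[0,[0.002,-0.003,0.08],0],[0,[0.002,-0.003,0.09],0],[0,[0.002,-0.003,0.094],0],[0,[0.002,-0.003,0.094],0]]'
python3 - <<'E'
from arc import *
go([293,289,285,281,277,273,269,265,261])
for n in("scene",):
    c=read_camera(n); crop(c["frame"],180,180,340,310,5,"m13.png")
E
```

```text
t: 21.42
tool_pos: [0.6632, -0.1435, 0.0659]
orientation: [-0.118, 0.993, 0.0, -0.0]
ft_force: [0.2, 1.0, 0.1]
grip_width: 0.0002
tcp [ 0.6632 -0.1435  0.0659] jaw 103.5
293 [ 0.665  -0.1428  0.064 ] shift [-0.0019  0.0003  0.0019] tw 0.0
289 [ 0.6578 -0.1455  0.064 ] shift [ 0.0057 -0.0007  0.0019] tw 4.0
285 [ 0.6505 -0.1478  0.064 ] shift [ 0.0133 -0.0011  0.0019] tw 8.0
281 [ 0.6431 -0.1495  0.064 ] shift [ 0.021  -0.0011  0.0019] tw 12.0
277 [ 0.6355 -0.1507  0.064 ] shift [ 0.0286 -0.0005  0.002 ] tw 16.0
273 [ 0.6279 -0.1513  0.064 ] shift [0.0362 0.0006 0.002 ] tw 20.0
269 [ 0.6203 -0.1515  0.064 ] shift [0.0436 0.0023 0.002 ] tw 24.0
265 [ 0.6127 -0.1511  0.064 ] shift [0.051  0.0045 0.002 ] tw 28.0
261 [ 0.6051 -0.1502  0.064 ] shift [0.0581 0.0072 0.002 ] tw 32.0
```

View pics/m13.png

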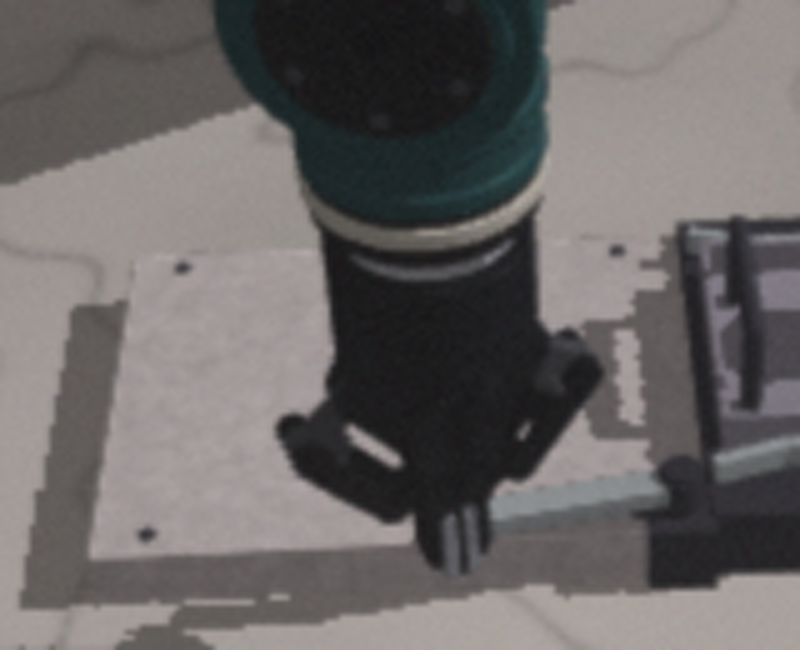

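The fingers are now camera-side of the peg, which is hidden behind them (crop (455,540)), and the arm is visible to the right. I'll start sweeping.

```bash
python3 -m jog '[[0,[0.006,-0.001,0.002],4],[0,[0.013,-0.001,0.002],8],[0,[0.021,-0.001,0.002],12],[0,[0.029,0,0.002],16],[0,[0.036,0.001,0.002],20],[0,[0.044,0.002,0.002],24],[0,[0.051,0.005,0.002],28],[0,[0.058,0.007,0.002],32]]'
python3 - <<'E'
from arc import *
go([257,253,249,244,239,234,229,224])
for n in("scene",):
    c=read_camera(n); crop(c["frame"],180,180,340,310,5,"m14.png")
print(r.state()["ft_force"])
E
```

```text
t: 22.13
tool_pos: [0.6059, -0.1505, 0.0654]
orientation: [0.162, 0.987, -0.0, 0.001]
ft_force: [0.5, -0.1, 0.7]
grip_width: -0.0
tcp [ 0.6059 -0.1505  0.0654] jaw 71.3
257 [ 0.5976 -0.1487  0.064 ] shift [ 0.0085 -0.001   0.0014] tw 3.8
253 [ 0.5902 -0.1467  0.064 ] shift [ 0.0161 -0.0015  0.0014] tw 7.8
249 [ 0.583  -0.1442  0.064 ] shift [ 0.0238 -0.0014  0.0014] tw 11.8
244 [ 0.5742 -0.1404  0.064 ] shift [ 0.0333 -0.0006  0.0013] tw 16.8
239 [ 0.5658 -0.1359  0.064 ] shift [0.0427 0.001  0.0013] tw 21.8
234 [ 0.5578 -0.1306  0.064 ] shift [0.0519 0.0035 0.0013] tw 26.8
229 [ 0.5504 -0.1246  0.064 ] shift [0.0609 0.0067 0.0013] tw 31.8
224 [ 0.5434 -0.1181  0.064 ] shift [0.0696 0.0107 0.0013] tw 36.8
[ 0.6354 -0.4395 -0.0901]
```

View pics/m14.png

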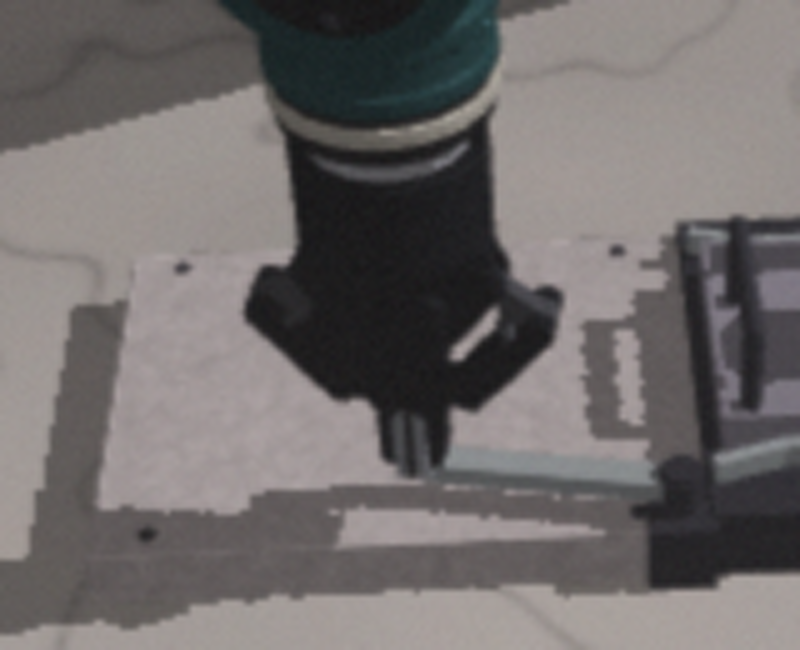

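The arm is being pushed along (crop (550,470), rotated inwards). I'll continue the arc.

```bash
python3 -m jog '[[0,[0.008,-0.001,0.001],4],[0,[0.016,-0.001,0.001],8],[0,[0.024,-0.001,0.001],12],[0,[0.033,0,0.001],17],[0,[0.043,0.001,0.001],22],[0,[0.052,0.003,0.001],27],[0,[0.061,0.007,0.001],32],[0,[0.07,0.011,0.001],37]]'
python3 - <<'E'
from arc import *
go([220,216,212,208,204,200,197,194])
for n in("scene",):
    c=read_camera(n); crop(c["frame"],180,180,340,310,5,"m15.png")
E
```

```text
t: 22.85
tool_pos: [0.5432, -0.1178, 0.0642]
orientation: [0.467, 0.884, 0.0, 0.001]
ft_force: [0.5, 0.7, 0.8]
grip_width: -0.0002
tcp [ 0.5432 -0.1178  0.0642] jaw 34.4
220 [ 0.5383 -0.1124  0.064 ] shift [ 0.0072 -0.001   0.0002] tw 3.9
216 [ 0.5336 -0.1064  0.064 ] shift [ 0.0149 -0.0015  0.0001] tw 7.9
212 [ 0.5293 -0.1     0.064 ] shift [ 0.0225 -0.0014  0.0001] tw 11.9
208 [ 0.5255 -0.0934  0.064 ] shift [ 0.0301 -0.0008  0.0001] tw 15.9
204 [ 0.5222 -0.0865  0.064 ] shift [0.0377 0.0003 0.0001] tw 19.9
200 [ 0.5193 -0.0795  0.064 ] shift [0.0452 0.0019 0.0001] tw 23.9
197 [ 0.5175 -0.074   0.064 ] shift [0.0507 0.0035 0.0001] tw 26.9
194 [ 0.516  -0.0685  0.064 ] shift [0.0561 0.0053 0.0001] tw 29.9
```

View pics/m15.png

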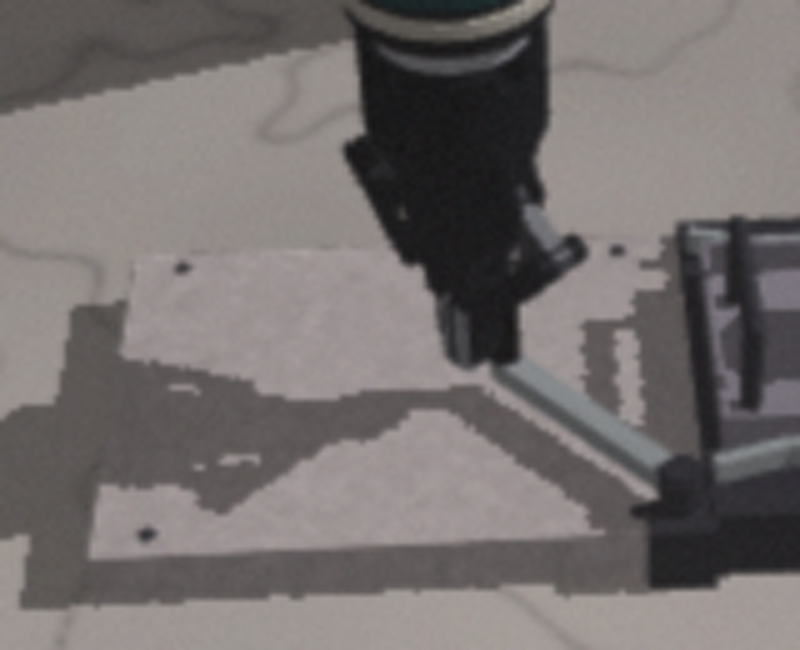

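```bash
python3 -m jog '[[0,[0.007,-0.001,0],4],[0,[0.015,-0.001,0],8],[0,[0.022,-0.001,0],12],[0,[0.03,-0.001,0],16],[0,[0.038,0,0],20],[0,[0.045,0.002,0],24],[0,[0.051,0.004,0],27],[0,[0.056,0.005,0],30]]'
python3 - <<'E'
from arc import *
go([191,188,186,184,182,181,180,179])
for n in("scene",):
    c=read_camera(n); crop(c["frame"],180,180,340,310,5,"m16.png")
E
```

```text
t: 23.57
tool_pos: [0.516, -0.0686, 0.064]
orientation: [0.678, 0.735, 0.0, 0.001]
ft_force: [1.1, -0.4, -0.6]
grip_width: -0.0001
tcp [ 0.516  -0.0686  0.064 ] jaw 4.6
191 [ 0.5147 -0.0629  0.064 ] shift [ 0.0058 -0.0008  0.    ] tw 3.1
188 [ 0.5138 -0.0572  0.064 ] shift [ 0.0115 -0.0013  0.    ] tw 6.1
186 [ 0.5133 -0.0534  0.064 ] shift [ 0.0153 -0.0015  0.    ] tw 8.1
184 [ 0.513  -0.0496  0.064 ] shift [ 0.0192 -0.0015  0.    ] tw 10.1
182 [ 0.5128 -0.0458  0.064 ] shift [ 0.023  -0.0014  0.    ] tw 12.1
181 [ 0.5127 -0.0439  0.064 ] shift [ 0.0249 -0.0013  0.    ] tw 13.1
180 [ 0.5127 -0.042   0.064 ] shift [ 0.0268 -0.0012  0.    ] tw 14.1
179 [ 0.5127 -0.0401  0.064 ] shift [ 0.0287 -0.001   0.    ] tw 15.1
```

View pics/m16.png

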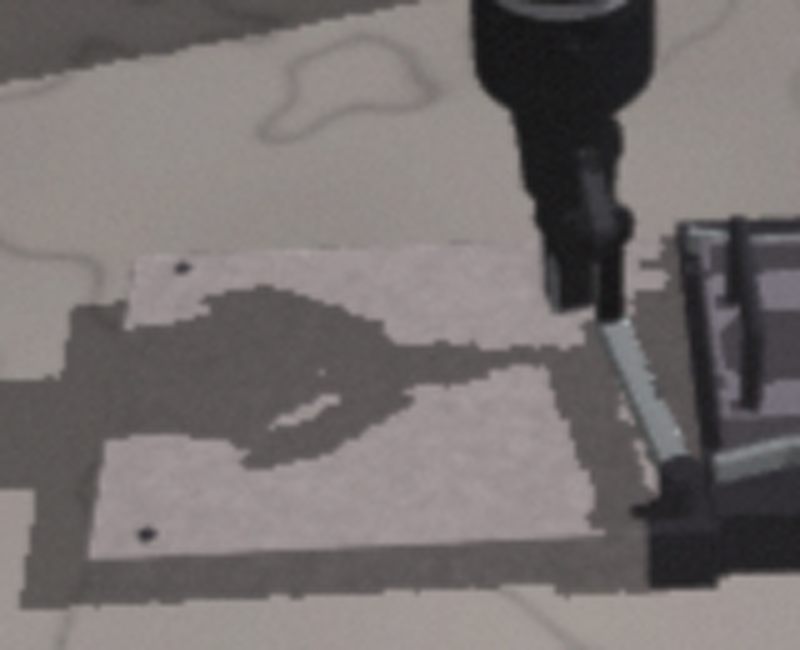

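```bash
python3 -m jog '[[0,[0.006,-0.001,0],3],[0,[0.011,-0.001,0],6],[0,[0.015,-0.001,0],8],[0,[0.018,-0.001,0],9],[0,[0.018,-0.001,0],10]]'; python3 -m jog '[[0,[0.001,0,0],1],[0,[0.002,0,0],1]]'; python3 -m jog '[[0,[0.001,0,0],1],[0,[0.002,0,0],1]]'; python3 -m jog '[[0,[0.001,0,0],1],[0,[0.0015,0,0],1]]'
```

```text
t: 24.03
tool_pos: [0.5133, -0.0507, 0.0637]
orientation: [0.739, 0.673, 0.0, 0.0]
ft_force: [0.7, -0.0, -1.0]
grip_width: -0.0003
t: 24.2
tool_pos: [0.5133, -0.0491, 0.0635]
orientation: [0.746, 0.666, 0.0, 0.0]
ft_force: [0.6, -1.1, 0.2]
grip_width: 0.0001
t: 24.37
tool_pos: [0.5133, -0.0469, 0.0634]
orientation: [0.752, 0.659, -0.0, 0.0]
ft_force: [0.1, -0.3, 0.8]
grip_width: 0.0001
t: 24.53
tool_pos: [0.5134, -0.0453, 0.0633]
orientation: [0.758, 0.652, -0.0, -0.0]
ft_force: [-0.6, -0.8, -0.2]
grip_width: 0.0002
```

```bash
python3 -m jog '[[0,[0.001,0,0],1],[0,[0.0015,0,0],1]]'; python3 -m jog '[[0,[0.001,0,0],0],[0,[0.0015,0,0],0]]'; python3 -m jog '[[0,[0.001,0,0],0],[0,[0.0015,0,0],0]]'
python3 - <<'E'
from h import *
for n in("scene","top"):
    c=read_camera(n); cv2.imwrite(f"pics/{n}17.png",c["frame"])
crop(cv2.imread("pics/scene17.png"),240,180,400,310,5,"m17.png")
E
```

```text
t: 24.7
tool_pos: [0.5136, -0.0438, 0.0633]
orientation: [0.764, 0.646, -0.0, -0.0]
ft_force: [-0.6, -0.2, 0.2]
grip_width: 0.0001
t: 24.87
tool_pos: [0.5138, -0.0428, 0.0633]
orientation: [0.763, 0.646, -0.001, 0.0]
ft_force: [-1.8, -7.4, -0.3]
grip_width: -0.0002
t: 25.03
tool_pos: [0.5138, -0.0426, 0.0633]
orientation: [0.763, 0.646, -0.002, 0.001]
ft_force: [-5.1, -18.7, 1.2]
grip_width: 0.0
```

View pics/m17.png

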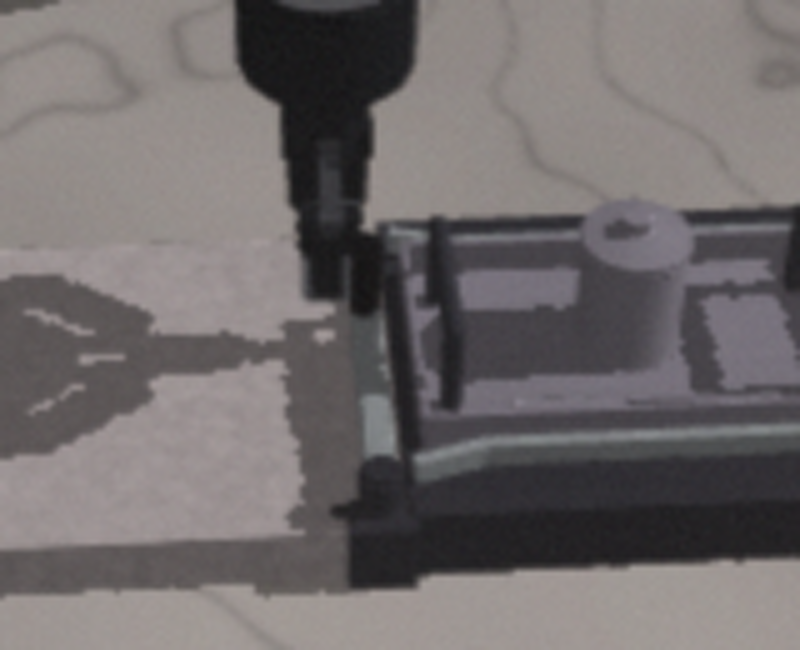

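The force rose right at the predicted shut angle, and the arm lies straight behind the tray (crop (375,400)). I'll back off and check everything.

```bash
python3 -m jog '[[0,[-0.004,0,0],0],[0,[-0.015,0,0],0],[0,[-0.03,0,0],0],[0,[-0.035,0,-0.03],0],[0,[-0.035,0,-0.07],0],[0,[-0.035,0,-0.11],0],[0,[-0.035,0,-0.14],0],[0,[-0.035,0,-0.16],0]]'; python3 -m jog '[[0,[-0.03,-0.03,0],0],[0,[-0.06,-0.06,0],0],[0,[-0.09,-0.09,0],0],[0,[-0.12,-0.12,0],0],[0,[-0.14,-0.14,0],0],[0,[-0.14,-0.15,0],0],[0,[-0.14,-0.15,0],0]]'
python3 - <<'E'
from h import *
need([0,0,0])
for n in("scene","top"):
    c=read_camera(n); cv2.imwrite(f"pics/{n}18.png",c["frame"])
a=cv2.imread("pics/scene18.png");b=cv2.imread("pics/top18.png")
crop(a,240,180,430,310,4.2,"m18.png");crop(b,205,190,405,330,4,"m18b.png")
E
```

```text
t: 25.8
tool_pos: [0.5089, -0.0761, 0.2267]
orientation: [0.763, 0.646, 0.001, 0.001]
ft_force: [-0.1, 0.2, 0.3]
grip_width: 0.0
t: 26.38
tool_pos: [0.3355, -0.1893, 0.2236]
orientation: [0.764, 0.645, 0.0, 0.0]
ft_force: [1.0, -0.3, 0.3]
grip_width: -0.0002
t 26.3833 tcp [ 0.3355 -0.1893  0.2236] jaw -9.67 z [ 0.0003  0.0001 -1.    ] w -0.0002 F [ 1.0115 -0.303   0.2973]
shift [ 0.1302 -0.3626  0.2235] twist None
```

View pics/m18.png

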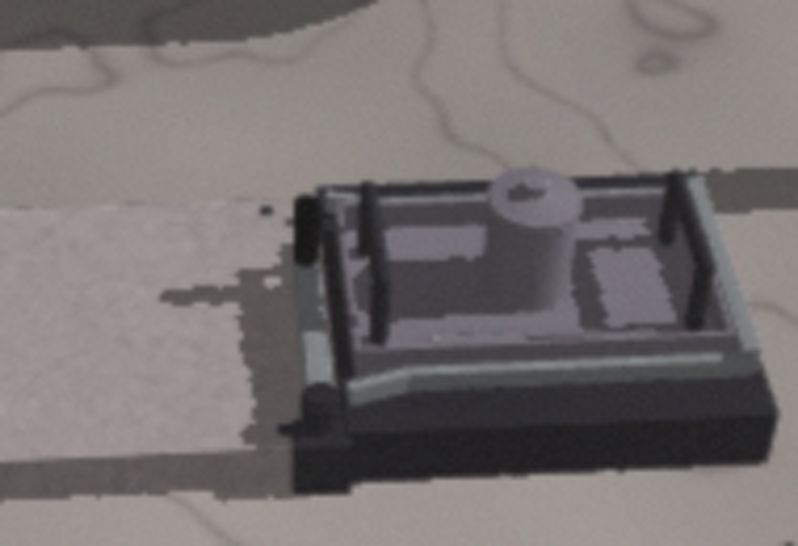

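View pics/m18b.png

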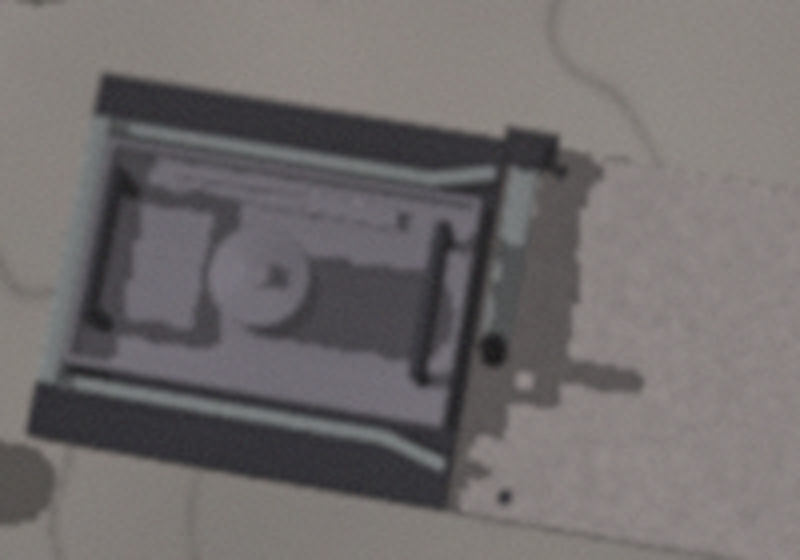

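View pics/top18.png

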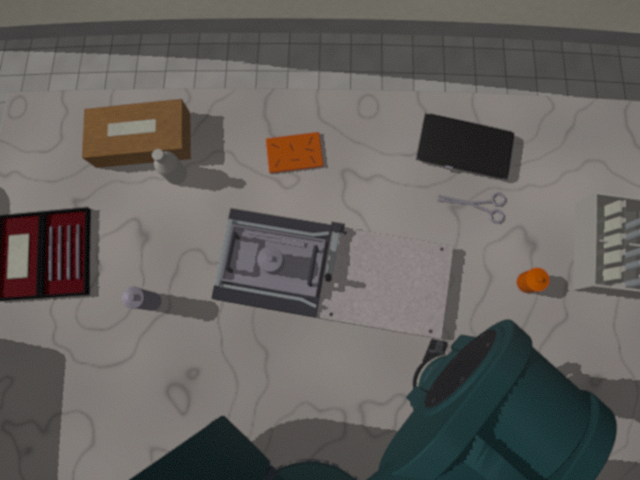

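The tray is home, the keeper is parallel to the step, and the canister, scissors and orange jar are unmoved. One numeric check, then hand in.

Run:
```python
from h import *
t=read_camera("top");C=lambda x,y:(x/4+205-.375,y/4+190-.375)
D=[onz(t,C(*p),.038) for p in((104,73),(30,433),(450,507),(507,140))]
v=D[1]-D[2];R=Ro.from_euler('z',np.arctan2(v[1],v[0])).as_matrix();o=(D[2]+D[3])/2
for p in((485,200),(450,425),(112,140),(68,362)):print("rim",R.T@(onz(t,C(*p),.058)-o))
for p in((113,122),(62,388)):print("stop in/top",R.T@(onz(t,C(*p),.058)-o))
pv=onz(t,C(530,140),.06);pg=onz(t,C(493,350),.094);w=R.T@(pg-pv);print("keeper dir",np.degrees(np.arctan2(w[1],w[0])))
w=R.T@(pg-o);print("peg",w)
```

```text
rim [ 0.0069 -0.0605  0.02  ]
rim [0.0047 0.058  0.02  ]
rim [ 0.2066 -0.0596  0.02  ]
rim [0.2054 0.0597 0.02  ]
stop in/top [ 0.2081 -0.0692  0.02  ]
stop in/top [0.2058 0.0734 0.02  ]
keeper dir 90.24303928303408
peg [-0.0116  0.0204  0.056 ]
```

```bash
python3 -c "
from cell import r
print(r.hand_in(), r.state()['t'])"
```

```text
the job is handed in; nothing more can be done
the job is handed in; nothing more can be done
```

The job is done and handed in at about 26.5 s of the 72 s allowed. The hand-in reports no verdict, so the result below rests on my own checks.

I stood the steel jar in the tray and raised only the front end by its handle onto the deck. After letting go, I took the rear handle, slid the tray home and pushed the keeper shut with closed fingers on its peg.

**Tray:** A contact force of about 17 N confirmed it met the end stop. The last top view put its front end at about x = 206 mm (stop at 208 mm) and its middle within about 1 mm of the station's centre line. In the pictures it lies flat between the rails.

**Jar and forceps:** The jar stands upright in the tray and the forceps lie along the far side.

**Keeper:** It measured about 90°, and the push force rose to about 19 N there, so it is at its limit.

**Everything else:** The canister, scissors and orange jar look unmoved in the top view. The gripper is clear of everything.

**Disagreements and surprises:**
- The two cameras differed by up to about 9 mm on the station's corners (4 mm on the jar lid); I used an average.
- Setting the jar down gave a brief 38 N on the wrist, well below the 120 N limit.

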